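Set up the thread bins on the louvred rail

TASK

Lift the stacked bins off the pile one at a time and hang each by its rear lip on the rail of the grey stand, below the tag of its own colour and dropped down so that the lip catches behind the rail. When all three hang there empty, put every thread spool on the table into the bin of its thread's colour (red or white), and the rubber stamp, if there is one, into the blue bin. Never tip a bin over, and leave the glue pot and the roll of tape where they are.

Things in the scene. Friction and masses are not known exactly. Their poses are not given: they have to be found in the camera images.
- rail_stand: grey sheet-metal louvre stand, fixed, 420 mm long (its y), front (-x) to the robot; place and turn vary. Origin: centre of its underside on the table. Foot plate 6 mm thick, x = -67 to +43 mm. Back sheet x = 23 to 27, up to z = 150 mm. Tags stand on it at y = -130, 0, +130 mm. In this frame a hung empty bin's origin is near x = -62, z = 61 mm; it leans forward (front low) by about 0.15 rad
- rail_top (a point): middle of the rail's rounded top edge (stand frame x = 0, y = 0, z = 120 mm). The rail is an upright aluminium strip 6 mm thick (x = -3 to +3), 400 mm long, its face down to z = 65 mm; between it and the back sheet a 20 mm slot for the lip. Lower a bin with its origin 66 mm in front of this line: the rail is then in the middle of the lip's gap
- bin_red: red plastic bin, loose, 0.18 kg, bottom of the stack of three (pitch 48 mm, a foot sits in the mouth below; lift straight up). Body 120 (x) x 64 (y) x 53 mm high, walls 3 mm, mouth 114 x 58 mm, low front (-x) wall 39 mm. Origin: centre of the underside, z up; inner floor z = 8, rim z = 53 mm. Lip at the back (+x). Grip it across the 64 mm sides at mid length
- bin_red_lip (a point): middle of the lower edge of the red bin's lip (bin frame x = 74, y = 0, z = 34 mm). From the top of the back wall (outer face x = 60) a bridge runs out (underside z = 49) to the lip, 4 mm thick, 60 mm wide, x = 72 to 76, z = 34 to 53: a gap of 12 mm to hang over the rail
- tag_red: red marker plate, 50 mm wide and 28 mm high with a 20 mm flange to the back along its top, fixed on the top edge of the rail stand; which tag is where varies. Origin: middle of its lower edge, axes as the rail stand's
- bin_white: white plastic bin, loose, 0.18 kg, middle of the stack of three (pitch 48 mm, a foot sits in the mouth below; lift straight up). Body 120 (x) x 64 (y) x 53 mm high, walls 3 mm, mouth 114 x 58 mm, low front (-x) wall 39 mm. Origin: centre of the underside, z up; inner floor z = 8, rim z = 53 mm. Lip at the back (+x). Grip it across the 64 mm sides at mid length
- bin_white_lip (a point): middle of the lower edge of the white bin's lip (bin frame x = 74, y = 0, z = 34 mm). From the top of the back wall (outer face x = 60) a bridge runs out (underside z = 49) to the lip, 4 mm thick, 60 mm wide, x = 72 to 76, z = 34 to 53: a gap of 12 mm to hang over the rail
- tag_white: white marker plate, 50 mm wide and 28 mm high with a 20 mm flange to the back along its top, fixed on the top edge of the rail stand; which tag is where varies. Origin: middle of its lower edge, axes as the rail stand's
- bin_blue: blue plastic bin, loose, 0.18 kg, top of the stack of three (pitch 48 mm, a foot sits in the mouth below; lift straight up). Body 120 (x) x 64 (y) x 53 mm high, walls 3 mm, mouth 114 x 58 mm, low front (-x) wall 39 mm. Origin: centre of the underside, z up; inner floor z = 8, rim z = 53 mm. Lip at the back (+x). Grip it across the 64 mm sides at mid length
- bin_blue_lip (a point): middle of the lower edge of the blue bin's lip (bin frame x = 74, y = 0, z = 34 mm). From the top of the back wall (outer face x = 60) a bridge runs out (underside z = 49) to the lip, 4 mm thick, 60 mm wide, x = 72 to 76, z = 34 to 53: a gap of 12 mm to hang over the rail
- tag_blue: blue marker plate, 50 mm wide and 28 mm high with a 20 mm flange to the back along its top, fixed on the top edge of the rail stand; which tag is where varies. Origin: middle of its lower edge, axes as the rail stand's
- red_spool_a: wooden spool of red thread, 47 mm across its two end discs (each 8 mm thick, core 24 mm), 60 mm high, 0.05 kg, standing (may get knocked over); may be absent. Origin: centre of its lower disc's underside, z along its axis
- red_spool_a_mid (a point): centre of that spool (30 mm up its axis)
- red_spool_b: wooden spool of red thread, 47 mm across its two end discs (each 8 mm thick, core 24 mm), 60 mm high, 0.05 kg, standing (may get knocked over); may be absent. Origin: centre of its lower disc's underside, z along its axis
- red_spool_b_mid (a point): centre of that spool (30 mm up its axis)
- white_spool_a: wooden spool of white thread, 47 mm across its two end discs (each 8 mm thick, core 24 mm), 60 mm high, 0.05 kg, standing (may get knocked over); may be absent. Origin: centre of its lower disc's underside, z along its axis
- white_spool_a_mid (a point): centre of that spool (30 mm up its axis)
- white_spool_b: wooden spool of white thread, 47 mm across its two end discs (each 8 mm thick, core 24 mm), 60 mm high, 0.05 kg, standing (may get knocked over); may be absent. Origin: centre of its lower disc's underside, z along its axis
- white_spool_b_mid (a point): centre of that spool (30 mm up its axis)
- stamp: wooden hand stamp, base 30 x 40 mm, round knob 32 mm thick from 34 to 74 mm height, 0.05 kg, standing (may get knocked over); may be absent. Origin: centre of the underside, z up through the knob
- stamp_mid (a point): centre of the stamp (37 mm up its axis)
- glue_pot: bystander: off-white open glue pot, 73 mm wide, 81 mm high, loose, origin at the centre of its underside
- tape: bystander: cream roll of masking tape lying flat, 104 mm wide, 25 mm high, loose, origin at the centre of its underside

How it is judged:
By the outcome, as a careful person would: the job done as asked, in the order asked, and still so for the second after the job is handed in, with the robot touching nothing.
Of red_spool_a, red_spool_b, white_spool_a, white_spool_b, stamp only 2 to 4 are there at a start; the rules pass over those that are not, and their reading is None.
At some moment in a run one of red_spool_a, red_spool_b, white_spool_a, white_spool_b, stamp may be knocked a few centimetres aside while the robot is not near it.
It also fails if it takes over 210 s, if anything falls off the work surface, if the arm or the gripper's body presses on something with over 40 N, if the wrist force passes 120 N, or if a joint passes its speed limit or range.

ROBOT

A 6-joint arm with a two-finger parallel gripper is mounted at the origin on the work surface; the furniture and walls round the work are solid. World frame = base frame: x ahead of the robot, y to its left, z up, the work surface at z = 0. Lengths are in m, angles in rad, forces in N, time in s.
With the tool pointing down it reaches from about 0.425 to 0.925 m from the base axis. Payload 12.5 kg.
Tool frame: the origin (TCP) lies midway between the tips of the shut fingers; the grasp point (between the pads) lies 19 mm behind it; z points along the fingers, y is the line along which they close (so a half turn about z gives the same grasp; the last joint's range is limited). The gripper opens to 85 mm and grips with 20 to 120 N. Pads are 22 mm wide; open, the fingers measure 114 mm over their backs; the gripper's body (76 mm by 85 mm) begins 54 mm behind the grasp point. The pads swing forward as they close: fully open they stand 13 mm farther back than shut.
Start: joints at [1.224, 0.491, 1.559, -0, 1.092, -0.106], TCP at [0.149, 0.607, 0.231] pointing down, gripper open.
Joint ranges: [-3.1, 3.1], [-0.84, 2.19], [0.05, 2.79], [-1.13, 4.28], [0.06, 2.93], [-2.69, 2.69]. Speed limits (rad/s): [2.22, 2.22, 2.79, 3.14, 3.14, 3.14].

INTERFACE

Orientations are given as a unit quaternion [w, x, y, z].
In Python, from plant import arm, eyes gives the robot as it stands. The module is installed in compiled form; this text tells all that it offers.
- The arm moves only by the tool move_arm, never from a script. Its argument "deltas" is a list of rows, each a list of 3 entries, a list of its own where there are three numbers: the shift along the tool's x, y, z in mm, then the turn about the tool's z in rad, then the opening in per cent of the stroke, from 0 (shut) to 100 (fully open). A call has 1 to 20 rows; each row is the pose to reach, as a shift and turn from the pose commanded when the call began, along the tool's axes at that moment; what a row does not reach only later rows make up. A row lasts 1/8 s, in which the tool goes at most 62.5 mm and 10.7 degrees, less where a joint would pass 70% of its speed; a pose out of reach is approached as far as the arm can. A call with a gripper value outside its range is refused whole. The fingers move at their own pace and stop on an object; "grip_force" is the grip in N (left out, the last holds). Time passes only in rows, so rows that repeat a pose let the fingers close. It gives the time, the measured TCP pose, the force, the opening and the grip force at its end, in the units of the state.
- arm.get_obs(): the state, without advancing time (a new reading comes with each control period).
- eyes.snapshot(name): name is "scene" or "top" or "wrist"; returns a dict with "img" (420x560x3 uint8, blue, green, red), "intrinsics" (3x3 intrinsics, pixels), "dist" ([k1, k2, p1, p2, k3] as OpenCV has them; the pictures are not rectified), "xyz" and "attitude" of the camera in the world; the wrist camera has in their place "T_tool_cam" (4x4, takes a point from camera to tool coordinates, whose origin is the TCP and whose axes are the flange's). Camera axes: x right, y down, z forward; pixel columns grow to the right and rows downward; lengths in m; the calibration is good to about 2 mm. A picture is of the moment at which its call begins: read the wrist's pose just before it. There is no depth.
- arm.close_job(): hands the job in; it is judged then, once.
The state is a dict: "time_s": time; "joint_positions": joint angles; "qd": joint speeds; "effort": joint torques, N m; "position": TCP position; "ee_rot": TCP orientation; "force": force on the tool from outside, world axes, zero at the start; "torque": the same for the moment, N m; "width": finger opening in m; "grasp_force": force on a finger pad.
Only numpy, scipy, OpenCV 4.12 (cv2) and the standard library are available. Lean on these libraries where they do the work, as an engineer would, in place of code of your own. Each camera call takes 0.05 s, during which the arm holds its last target. There are 200 camera calls.

## Working session

There is one attempt and no reset: what is moved stays moved. The work goes in short steps, Python scripts to look and compute and a tool call to move; the robot and the scene stay as the last step left them, time stands still between calls to the robot, and variables do not carry over. Pictures are saved under pics/ and viewed, at most 14 in all, crops included, and the job is handed in when it is done.

Besides the shell and the picture viewer there is one more tool, called after "Emit:" in YAML: its name, and indented under it one key for each argument. move_arm: Moves the arm, as the interface text tells. Its arguments: {"type":"object","properties":{"deltas":{"type":"array","items":{"type":"array"}},"grip_force":{"type":"number"}},"required":["deltas"]}

```bash
mkdir -p pics; cat > h.py <<'E'
import numpy as np, cv2, json
from scipy.spatial.transform import Rotation as R
from plant import arm, eyes
def rot(q): q=np.array(q,float); return R.from_quat(q[[1,2,3,0]]).as_matrix() if q.shape==(4,) else q
def snap(n,f):
    o=arm.get_obs(); s=eyes.snapshot(n)
    cv2.imwrite('pics/'+f+'.png',s['img'])
    if n=='wrist':
        T=np.array(s['T_tool_cam']); Rt=rot(o['ee_rot']); Rc=Rt@T[:3,:3]; c=np.array(o['position'])+Rt@T[:3,3]
    else: Rc=rot(s['attitude']); c=np.array(s['xyz'])
    np.savez('pics/'+f+'.npz',K=s['intrinsics'],d=s['dist'],R=Rc,c=c)
    return s['img']
def ray(f,uv):
    z=np.load('pics/'+f+'.npz'); p=cv2.undistortPoints(np.array([[uv]],float),z['K'],z['d'])[0,0]
    return z['c'], z['R']@np.array([p[0],p[1],1])
def pt(f,uv,h):
    c,d=ray(f,uv); return c+d*(h-c[2])/d[2]
def proj(f,P):
    z=np.load('pics/'+f+'.npz'); P=(np.atleast_2d(P)-z['c'])@z['R']
    return cv2.projectPoints(P,np.zeros(3),np.zeros(3),z['K'],z['d'])[0][:,0]
def tool(P):  # shift in tool mm from current pose to world TCP P
    o=arm.get_obs(); return (rot(o['ee_rot']).T@(np.array(P)-o['position'])*1000).round(1)
E
python3 - <<'E'
from h import *
a=snap('scene','s0');b=snap('top','t0')
o=arm.get_obs();print({k:np.round(v,3) for k,v in o.items()})
for f in('s0','t0'):
    z=np.load(f'pics/{f}.npz');print(z['c'],z['R'].round(2).tolist())
E
```

```text
{'time_s': np.float64(0.1), 'joint_positions': array([ 1.224,  0.492,  1.559, -0.   ,  1.092, -0.106]), 'qd': array([ 0.001, -0.001, -0.001, -0.002,  0.   ,  0.   ]), 'effort': array([ 2.0000e-03, -6.1944e+01, -2.6203e+01, -0.0000e+00,  3.0000e-03,
        0.0000e+00]), 'position': array([0.149, 0.607, 0.231]), 'ee_rot': array([-0.   ,  0.12 ,  0.993, -0.   ]), 'force': array([-0.175, -0.179, -0.123]), 'torque': array([ 0.021,  0.012, -0.025]), 'grasp_force': np.float64(0.0), 'width': np.float64(0.086)}
[-0.11280505 -0.48904118  0.86116503] [[0.54, -0.59, 0.61], [-0.84, -0.36, 0.4], [-0.01, -0.73, -0.69]]
[ 0.42892616 -0.07874266  1.12929106] [[-0.03, -0.99, 0.1], [-1.0, 0.03, 0.0], [-0.0, -0.1, -0.99]]
```

View pics/s0.png

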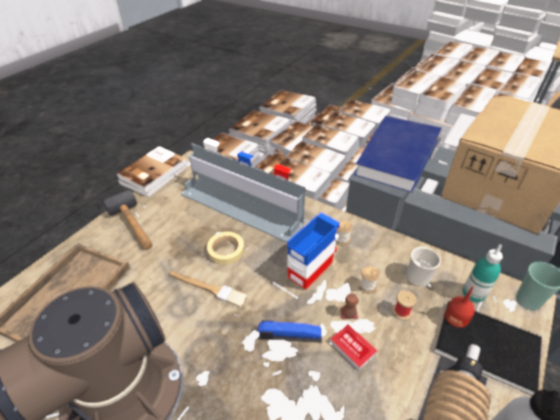

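View pics/t0.png

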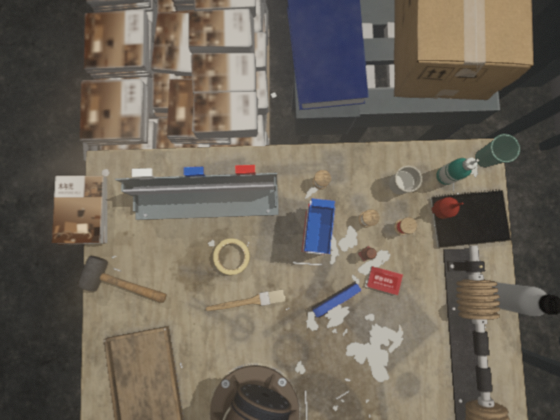

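The scene shows the stand at the back left with tags white, blue, red (left to right). The blue/white/red stack is mid-table near top-image (318,228). The spools are near top-image (320,177), (370,217) and (406,227), and the stamp is near (369,254). I'll enlarge these.

```bash
python3 - <<'E'
import cv2
a=cv2.imread('pics/t0.png');b=cv2.imread('pics/s0.png')
cv2.imwrite('pics/c1.png',cv2.resize(a[155:275,290:430],None,fx=5,fy=5,interpolation=2)[:600,:700])
cv2.imwrite('pics/c2.png',cv2.resize(a[155:225,110:290],None,fx=4.4,fy=4.4,interpolation=2))
E
```

```text
(no output)
```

View pics/c1.png

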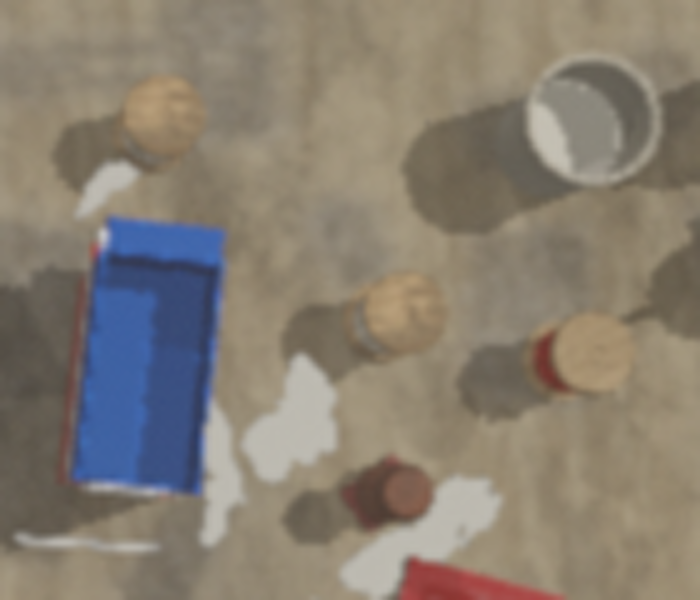

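View pics/c2.png

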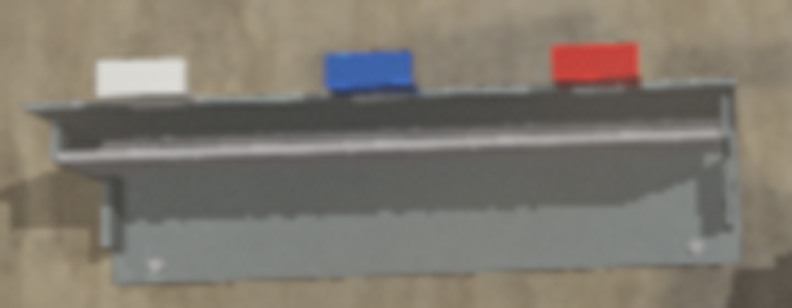

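```bash
python3 - <<'E'
from h import *
def c1(u,v): return (290+u/5-.4,155+v/5-.4)
def c2(u,v): return (110+u/4.4-.4,155+v/4.4-.4)
for n,uv,h in [('wA',(163,115),.06),('wB',(403,313),.06),('r',(592,352),.06),('st',(408,492),.074),('pot',(594,120),.081)]:
    print(n,pt('t0',c1(*uv),h).round(4))
for n,uv,h in [('bl',(108,217),.149),('br',(225,230),.149),('fr',(200,495),.135),('fl',(70,483),.135)]: print(n,pt('t0',c1(*uv),h).round(4))
for n,uv,h in [('railL',(62,157),.12),('railR',(722,133),.12),('wtag',(140,62),.178),('btag',(368,55),.178),('rtag',(595,47),.178),('footL',(115,283),.006),('footR',(738,264),.006)]: print(n,pt('t0',c2(*uv),h).round(4))
z=np.load('pics/t0.npz');print(z['d'])
s=eyes.snapshot('wrist');print(np.array(s['T_tool_cam']).round(3).tolist(),np.array(s['intrinsics']).round(1).tolist())
E
```

```text
wA [ 0.6433 -0.2111  0.06  ]
wB [ 0.5275 -0.3398  0.06  ]
r [ 0.5027 -0.4434  0.06  ]
st [ 0.4284 -0.3338  0.074 ]
pot [ 0.6292 -0.4456  0.081 ]
bl [ 0.5732 -0.1697  0.149 ]
br [ 0.5647 -0.2293  0.149 ]
fr [ 0.4301 -0.2125  0.135 ]
fl [ 0.4381 -0.1462  0.135 ]
railL [0.613  0.3238 0.12  ]
railR [ 0.6157 -0.0744  0.12  ]
wtag [0.6561 0.2566 0.178 ]
btag [0.6562 0.1262 0.178 ]
rtag [ 0.6569 -0.0036  0.178 ]
footL [0.5478 0.3329 0.006 ]
footR [ 0.5482 -0.082   0.006 ]
[-0.00302069  0.          0.          0.          0.        ]
[[0.0, -0.961, -0.276, 0.07], [1.0, 0.0, 0.0, 0.001], [-0.0, -0.276, 0.961, -0.144], [0.0, 0.0, 0.0, 1.0]] [[321.2, 0.0, 284.0], [0.0, 321.2, 207.9], [0.0, 0.0, 1.0]]
```

```bash
cat >> h.py <<'E'
def yaw():
    x=-rot(arm.get_obs()['ee_rot'])[:,0]; return np.arctan2(x[1],x[0])
def plan(*w):  # w: (world TCP, yaw)
    for P,a in w:
        d=tool(P); t=-(a-yaw()); print(d, 'turn %.3f'%t, 'rows>=%d'%np.ceil(np.linalg.norm(d)/62.5))
E
python3 -c "
from h import *
plan(((.45,.25,.26),-.15),((.4935,-.188,.26),-.148))"
```

```text
[-377.4 -274.7  -28.9] turn -0.091 rows>=8
[-524.1 -689.7  -28.6] turn -0.093 rows>=14
```

Emit:
move_arm:
  deltas:
    - [[-47,-34,-29],-0.09,100]
    - [[-94,-68,-29],-0.09,100]
    - [[-141,-103,-29],-0.09,100]
    - [[-188,-137,-29],-0.09,100]
    - [[-235,-171,-29],-0.09,100]
    - [[-283,-206,-29],-0.09,100]
    - [[-330,-240,-29],-0.09,100]
    - [[-377,-275,-29],-0.09,100]
    - [[-395,-327,-29],-0.09,100]
    - [[-414,-379,-29],-0.09,100]
    - [[-432,-430,-29],-0.09,100]
    - [[-450,-482,-29],-0.09,100]
    - [[-469,-534,-29],-0.09,100]
    - [[-487,-586,-29],-0.09,100]
    - [[-505,-638,-29],-0.09,100]
    - [[-524,-690,-29],-0.09,100]
    - [[-524,-690,-29],-0.09,100]
    - [[-524,-690,-29],-0.09,100]

```text
time_s: 2.4
position: [0.4931, -0.1878, 0.26]
ee_rot: [-0.0, 0.076, 0.997, 0.0]
force: [0.6, -0.0, -0.8]
width: 0.0855
grasp_force: 0.0
```

```bash
python3 - <<'E'
from h import *
i=snap('wrist','w1')
cv2.imwrite('pics/w1b.png',cv2.resize(i,None,fx=1.4,fy=1.4))
o=arm.get_obs();print(o['position'],yaw(),o['force'])
E
```

```text
[ 0.4931436  -0.1872773   0.26013339] -0.15039644610836317 [0.23720092 0.50805734 0.63187751]
```

View pics/w1b.png

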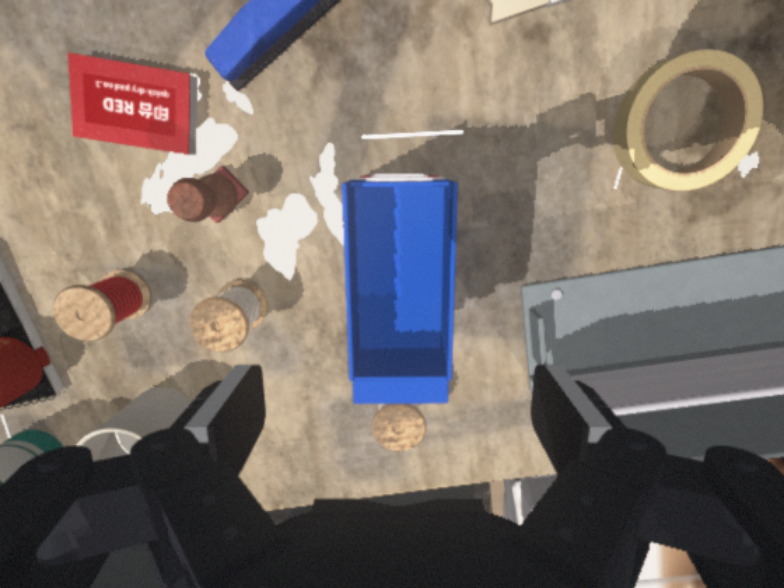

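```bash
python3 - <<'E'
from h import *
g=lambda u,v,h: pt('w1',((u+.5)/1.4-.5,(v+.5)/1.4-.5),h).round(4)
for n,a in dict(lipL=(354,403,.149),lipR=(447,402,.149),fL=(344,182,.149),fR=(457,182,.149),bL=(349,378,.149),bR=(453,377,.149),wA=(399,427,.06),wB=(220,323,.06),r=(85,310,.06),st=(190,199,.074)).items(): print(n,g(*a))
E
```

```text
lipL [ 0.5649 -0.2261  0.149 ]
lipR [ 0.5731 -0.1677  0.149 ]
fL [ 0.4298 -0.2074  0.149 ]
fR [ 0.4392 -0.1458  0.149 ]
bL [ 0.5472 -0.2261  0.149 ]
bR [ 0.5564 -0.1619  0.149 ]
wA [ 0.6429 -0.2088  0.06  ]
wB [ 0.5261 -0.3375  0.06  ]
r [ 0.4992 -0.4396  0.06  ]
st [ 0.4269 -0.3276  0.074 ]
```

Emit:
move_arm:
  deltas:
    - [[-1,1,50],0,100]
    - [[-1,1,100],0,100]
    - [[-1,1,135],0,100]
    - [[-1,1,150],0,100]
    - [[-1,1,150],0,100]
    - [[-1,1,150],0,60]
    - [[-1,1,150],0,60]
    - [[-1,1,150],0,60]
    - [[-1,1,150],0,60]
    - [[-1,1,150],0,60]
    - [[-1,1,150],0,60]
  grip_force: 25

```text
time_s: 3.82
position: [0.4951, -0.1873, 0.1117]
ee_rot: [0.001, 0.075, 0.997, -0.0]
force: [0.9, 2.3, 7.0]
width: 0.0639
grasp_force: 27.4
```

Emit:
move_arm:
  deltas:
    - [[0,0,-10],0,60]
    - [[0,0,-30],0,60]
    - [[0,0,-60],0,60]
    - [[0,0,-90],0,60]
    - [[0,0,-115],0,60]
    - [[0,0,-115],0,60]
    - [[0,0,-115],0,60]

```text
time_s: 4.7
position: [0.4941, -0.1871, 0.2248]
ee_rot: [-0.0, 0.075, 0.997, 0.0]
force: [-0.7, 0.1, -1.4]
width: 0.0635
grasp_force: 28.7
```

```bash
python3 - <<'E'
from h import *
i=snap('wrist','w2')
cv2.imwrite('pics/w2b.png',cv2.resize(i[100:340,180:400],None,fx=2.5,fy=2.5,interpolation=2))
plan(((.535,.1247,.225),.004))
o=arm.get_obs();print(o['position'],yaw(),o['width'],o['force'])
E
```

```text
[  6.4 314.3  -0.4] turn -0.155 rows>=6
[ 0.49408376 -0.18703765  0.22446979] -0.15085568925445111 0.06398151008964204 [-0.01015156 -0.63576076 -1.35908952]
```

View pics/w2b.png

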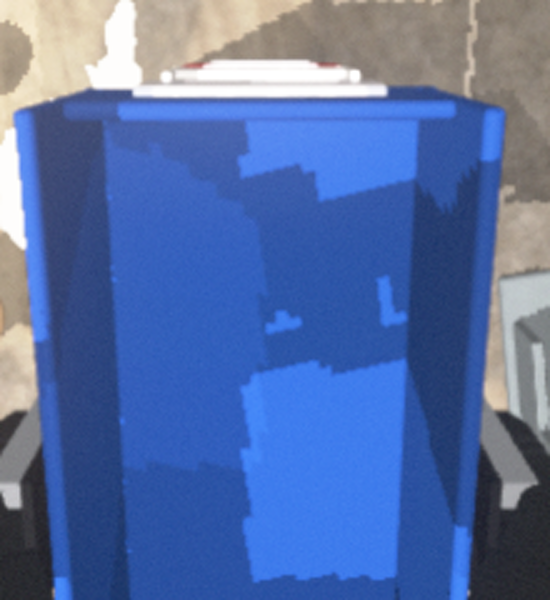

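```bash
python3 - <<'E'
from h import *
o=arm.get_obs();z=o['position'][2]
for uv in ((285,102),(65,103),(505,103)):
    P=pt('w2',(180+uv[0]/2.5-.3,100+uv[1]/2.5-.3),z-.0145+.039); print(P,tool(P))
print(proj('w2',np.array(o['position'])+rot(o['ee_rot'])@np.array([-.074,0,-.039])))
E
```

```text
[ 0.43403476 -0.17371645  0.24896979] [ 61.4   4.2 -24.4]
[ 0.42937631 -0.20558644  0.24896979] [ 61.2 -28.  -24.4]
[ 0.43906525 -0.14193076  0.24896979] [ 61.2  36.3 -24.4]
[[282.55084911 460.57588171]]
```

Emit:
move_arm:
  deltas:
    - [[1,50,0],-0.03,60]
    - [[2,100,0],-0.06,60]
    - [[3,150,0],-0.09,60]
    - [[4,200,0],-0.12,60]
    - [[5,255,0],-0.155,60]
    - [[6,300,0],-0.155,60]
    - [[6,314,0],-0.155,60]
    - [[6,314,0],-0.155,60]
    - [[6,314,0],-0.155,60]

```text
time_s: 5.88
position: [0.5356, 0.123, 0.225]
ee_rot: [-0.0, -0.002, 1.0, -0.0]
force: [0.1, -0.2, -1.5]
width: 0.0638
grasp_force: 28.7
```

```bash
python3 - <<'E'
from h import *
i=snap('wrist','w3'); snap('top','t3')
cv2.imwrite('pics/w3b.png',cv2.resize(i[150:,:],None,fx=1.4,fy=1.4,interpolation=2))
o=arm.get_obs();print(o['position'],yaw(),o['width'],o['force'])
E
```

```text
[0.53572966 0.12293029 0.22520751] 0.0027355607722442097 0.06389176053568178 [-0.15925611  0.28411627 -0.61095444]
```

View pics/w3b.png

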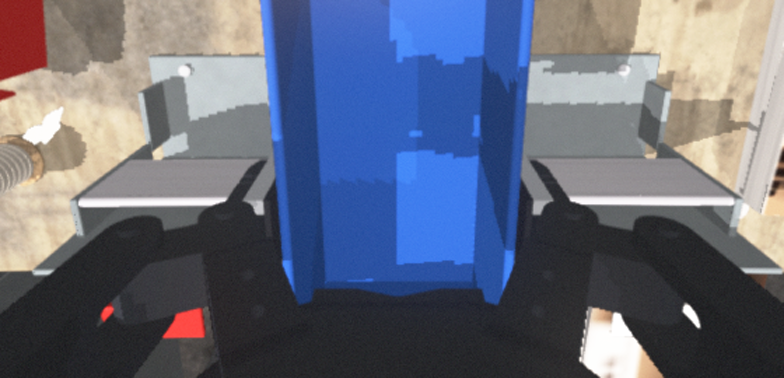

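```bash
python3 - <<'E'
from h import *
g=lambda u,v,h: pt('w3',((u+.5)/1.4-.5,(v+.5)/1.4-.5+150),h).round(4)
for n,a in dict(RL=(80,202,.12),RR=(740,203,.12),r1=(150,202,.12),r2=(650,202,.12),fL=(150,55,.006),fR=(659,54,.006)).items(): print(n,g(*a))
E
```

```text
RL [ 0.615  -0.0715  0.12  ]
RR [0.6141 0.3341 0.12  ]
r1 [ 0.6152 -0.0292  0.12  ]
r2 [0.6141 0.2798 0.12  ]
fL [ 0.548  -0.0795  0.006 ]
fR [0.5457 0.3376 0.006 ]
```

Emit:
move_arm:
  deltas:
    - [[-14,3,0],0,60]
    - [[-14,3,0],0,60]
    - [[-14,3,30],0,60]
    - [[-14,3,60],0,60]
    - [[-14,3,80],0,60]
    - [[-14,3,95],0,60]
    - [[-14,3,95],0,60]
    - [[-14,3,105],0,60]
    - [[-14,3,105],0,60]

```text
time_s: 7.1
position: [0.5496, 0.1272, 0.1201]
ee_rot: [-0.0, -0.002, 1.0, 0.0]
force: [0.1, 0.1, -2.0]
width: 0.0638
grasp_force: 28.8
```

```bash
python3 - <<'E'
from h import *
i=snap('scene','s4');t=snap('top','t4')
a=cv2.resize(i[130:250,160:320],None,fx=4,fy=4,interpolation=2);b=cv2.resize(t[150:230,110:290],(640,284),interpolation=2)
cv2.imwrite('pics/m4.png',np.vstack([a[:310],b]))
o=arm.get_obs();print(o['position'],yaw(),o['width'],o['force'])
E
```

```text
[0.54987167 0.12720988 0.12058166] 0.004241429761222509 0.06333092173233928 [ 0.31382535 -0.11956573 -0.74642811]
```

View pics/m4.png

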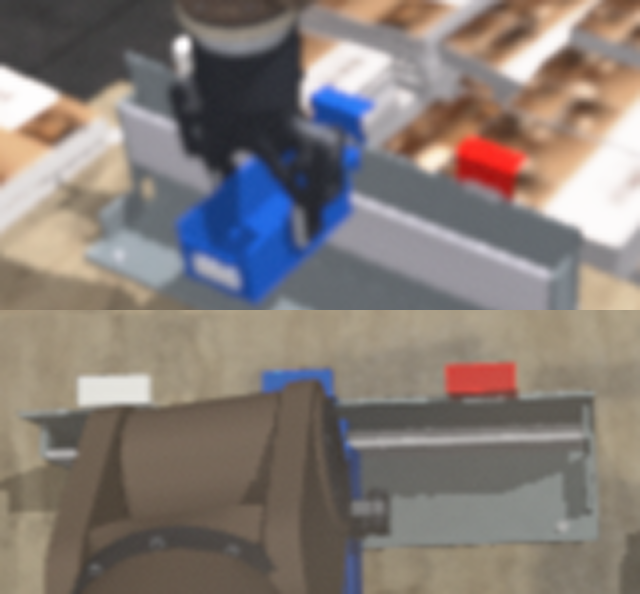

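The blue bin is held level above the rail under the blue tag, with its lip just above and behind the rail. I'll lower it slowly.

Emit:
move_arm:
  deltas:
    - [[0,0,8],0,60]
    - [[0,0,14],0,60]
    - [[0,0,20],0,60]
    - [[0,0,26],0,60]
    - [[0,0,30],0,60]
    - [[0,0,32],0,60]
    - [[0,0,32],0,60]

```text
time_s: 8.07
position: [0.5497, 0.1272, 0.0882]
ee_rot: [-0.0, -0.002, 1.0, 0.0]
force: [-0.1, -0.1, -1.4]
width: 0.0633
grasp_force: 28.8
```

Emit:
move_arm:
  deltas:
    - [[0,0,1],0,75]
    - [[0,0,1],0,85]
    - [[0,0,1],0,100]
    - [[0,0,1],0,100]
    - [[0,0,1],0,100]
    - [[0,0,1],0,100]
    - [[0,0,-20],0,100]
    - [[0,0,-60],0,100]
    - [[0,0,-110],0,100]
    - [[0,0,-150],0,100]

```text
time_s: 9.32
position: [0.5498, 0.1272, 0.2403]
ee_rot: [0.001, -0.002, 1.0, 0.0]
force: [0.6, -0.4, -0.6]
width: 0.0854
grasp_force: 0.0
```

```bash
python3 - <<'E'
from h import *
i=snap('scene','s5');t=snap('wrist','w5')
a=cv2.resize(i[130:250,160:320],None,fx=4,fy=4,interpolation=2)
cv2.imwrite('pics/m5.png',np.vstack([a[:400],t[220:,:].repeat(1,0)[:,:560][:, :].copy() if 0 else cv2.resize(t[150:350,:],(640,200))]))
plan(((.51,.10,.235),-.03),((.4941,-.187,.235),-.1505))
o=arm.get_obs();print(o['position'],yaw(),o['width'],o['force'])
E
```

```text
[ 41.2 -27.2   7.2] turn 0.034 rows>=1
[  58.4 -314.1    6.9] turn 0.155 rows>=6
[0.55104182 0.12737538 0.24252852] 0.004320257117657248 0.08524394036961314 [-0.22649429 -0.44392834 -0.45159107]
```

View pics/m5.png

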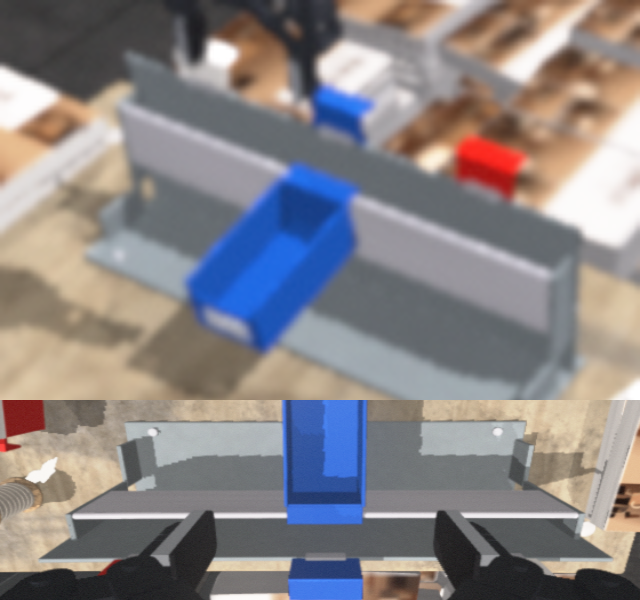

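The blue bin hangs on the rail under its tag, with the lip behind the rail and a slight forward lean. The white bin is next.

Emit:
move_arm:
  deltas:
    - [[41,-27,7],0.034,100]
    - [[45,-80,7],0.06,100]
    - [[48,-135,7],0.09,100]
    - [[51,-190,7],0.12,100]
    - [[55,-250,7],0.154,100]
    - [[59,-300,7],0.154,100]
    - [[59,-314,7],0.154,100]
    - [[59,-314,7],0.154,100]
    - [[59,-314,7],0.154,100]

```text
time_s: 10.55
position: [0.4921, -0.1858, 0.231]
ee_rot: [-0.0, 0.074, 0.997, 0.0]
force: [0.8, 0.0, 0.1]
width: 0.0852
grasp_force: 0.0
```

```bash
python3 - <<'E'
from h import *
snap('wrist','w6')
i=cv2.imread('pics/w6.png');cv2.imwrite('pics/w6b.png',cv2.resize(i[60:330,0:420],None,fx=1.8,fy=1.8,interpolation=2))
o=arm.get_obs();print(o['position'],yaw())
E
```

```text
[ 0.4921293  -0.18573401  0.23115947] -0.14831991923588853
```

View pics/w6b.png

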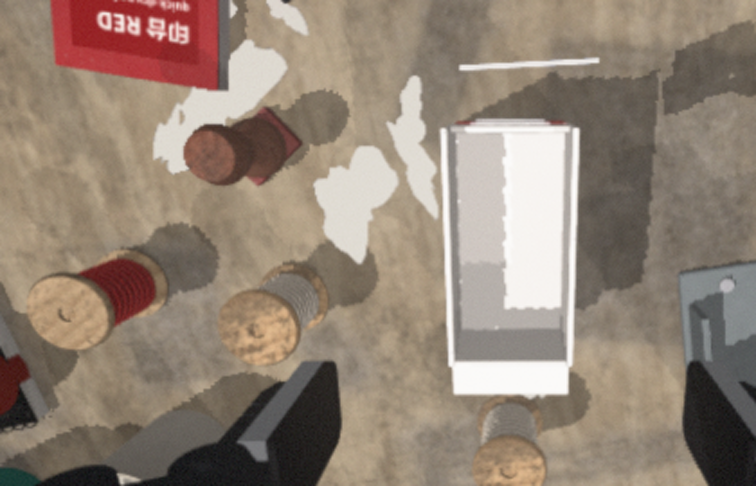

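```bash
python3 - <<'E'
from h import *
g=lambda u,v,h: pt('w6',((u+.5)/1.8-.5,(v+.5)/1.8-.5+60),h).round(4)
P={}
for n,a in dict(lipL=(454,395,.101),lipR=(569,394,.101),fL=(441,128,.101),fR=(579,128,.101),wA=(509,463,.06),wB=(260,328,.06),r=(70,313,.06),st=(212,154,.074)).items(): P[n]=g(*a);print(n,P[n])
l=(P['lipL']+P['lipR'])/2;f=(P['fL']+P['fR'])/2;d=l-f;print(l,f,np.linalg.norm(d),np.arctan2(d[1],d[0]),f+d/np.linalg.norm(d)*.06)
E
```

```text
lipL [ 0.5656 -0.2267  0.101 ]
lipR [ 0.574  -0.1668  0.101 ]
fL [ 0.4301 -0.2087  0.101 ]
fR [ 0.4395 -0.1458  0.101 ]
wA [ 0.6386 -0.2086  0.06  ]
wB [ 0.5273 -0.3383  0.06  ]
r [ 0.5021 -0.4418  0.06  ]
st [ 0.4266 -0.3296  0.074 ]
[ 0.5698  -0.19675  0.101  ] [ 0.4348  -0.17725  0.101  ] 0.1364010630457109 -0.14345226330365865 [ 0.4941837  -0.18582765  0.101     ]
```

Emit:
move_arm:
  deltas:
    - [[-2,0,50],0,100]
    - [[-2,0,100],0,100]
    - [[-2,0,150],0,100]
    - [[-2,0,169],0,100]
    - [[-2,0,169],0,100]
    - [[-2,0,169],0,60]
    - [[-2,0,169],0,60]
    - [[-2,0,169],0,60]
    - [[-2,0,169],0,60]
    - [[-2,0,169],0,60]
    - [[-2,0,160],0,60]
    - [[-2,0,140],0,60]
    - [[-2,0,110],0,60]
    - [[-2,0,70],0,60]
    - [[-2,0,30],0,60]
    - [[-2,0,5],0,60]
    - [[-2,0,5],0,60]
    - [[-2,0,5],0,60]

```text
time_s: 12.85
position: [0.4935, -0.1872, 0.2254]
ee_rot: [-0.001, 0.075, 0.997, 0.0]
force: [-0.5, -0.3, -2.9]
width: 0.0638
grasp_force: 28.5
```

```bash
python3 - <<'E'
from h import *
i=snap('wrist','w7')
o=arm.get_obs();z=o['position'][2];print(o['position'],yaw(),o['width'])
# front edge of the bin: profile along column centre, list strong vertical gradients
g=cv2.cvtColor(i,cv2.COLOR_BGR2GRAY).astype(int)
j=cv2.imread('pics/w2.png',0).astype(int)
for u in (240,340): print(u,[list(g[128:150,u])])
print([list(g[145,182:192]),list(g[145,376:386])])
plan(((.50,.1,.226),0),((.535,.256,.226),.003))
E
```

```text
[ 0.49346546 -0.18715155  0.22512994] -0.14991534677744264 0.06373671301438698
240 [[np.int64(123), np.int64(122), np.int64(124), np.int64(122), np.int64(121), np.int64(120), np.int64(123), np.int64(160), np.int64(195), np.int64(211), np.int64(212), np.int64(185), np.int64(150), np.int64(149), np.int64(199), np.int64(226), np.int64(238), np.int64(240), np.int64(241), np.int64(239), np.int64(234), np.int64(196)]]
340 [[np.int64(102), np.int64(110), np.int64(110), np.int64(111), np.int64(112), np.int64(113), np.int64(118), np.int64(118), np.int64(128), np.int64(130), np.int64(127), np.int64(129), np.int64(135), np.int64(158), np.int64(207), np.int64(229), np.int64(238), np.int64(239), np.int64(240), np.int64(235), np.int64(223), np.int64(221)]]
[[np.int64(159), np.int64(152), np.int64(152), np.int64(154), np.int64(168), np.int64(183), np.int64(182), np.int64(181), np.int64(176), np.int64(160)], [np.int64(198), np.int64(197), np.int64(196), np.int64(191), np.int64(187), np.int64(159), np.int64(108), np.int64(81), np.int64(79), np.int64(80)]]
[ 36.4 284.9  -0.6] turn -0.150 rows>=5
[ 25.1 444.4  -0.5] turn -0.153 rows>=8
```

Emit:
move_arm:
  deltas:
    - [[8,50,0],-0.025,60]
    - [[15,100,0],-0.05,60]
    - [[22,155,0],-0.08,60]
    - [[29,210,0],-0.11,60]
    - [[33,265,0],-0.153,60]
    - [[31,320,0],-0.153,60]
    - [[28,375,0],-0.153,60]
    - [[25,430,0],-0.153,60]
    - [[25,444,0],-0.153,60]
    - [[25,444,0],-0.153,60]
    - [[25,444,0],-0.153,60]

```text
time_s: 14.28
position: [0.5353, 0.2541, 0.2259]
ee_rot: [-0.0, -0.001, 1.0, -0.0]
force: [-0.3, -0.9, -2.8]
width: 0.0641
grasp_force: 28.9
```

```bash
python3 - <<'E'
from h import *
o=arm.get_obs();print(o['position'],yaw(),o['width']);plan(((.549,.2565,.12),.003),((.549,.2565,.0865),.003))
E
```

```text
[0.5353469  0.25413832 0.22585389] 0.0022948556512992764 0.06407810505792479
[-13.8   2.4 105.8] turn -0.001 rows>=2
[-13.8   2.4 139.3] turn -0.001 rows>=3
```

Emit:
move_arm:
  deltas:
    - [[-14,2,0],0,60]
    - [[-14,2,0],0,60]
    - [[-14,2,30],0,60]
    - [[-14,2,60],0,60]
    - [[-14,2,80],0,60]
    - [[-14,2,95],0,60]
    - [[-14,2,95],0,60]
    - [[-14,2,105],0,60]
    - [[-14,2,113],0,60]
    - [[-14,2,120],0,60]
    - [[-14,2,126],0,60]
    - [[-14,2,132],0,60]
    - [[-14,2,136],0,60]
    - [[-14,2,138],0,60]
    - [[-14,2,138],0,60]

```text
time_s: 16.15
position: [0.5496, 0.2575, 0.0883]
ee_rot: [0.0, -0.002, 1.0, 0.0]
force: [-0.4, -0.2, -1.9]
width: 0.0639
grasp_force: 29.0
```

Emit:
move_arm:
  deltas:
    - [[0,0,1],0,75]
    - [[0,0,1],0,85]
    - [[0,0,1],0,100]
    - [[0,0,1],0,100]
    - [[0,0,1],0,100]
    - [[0,0,1],0,100]
    - [[0,0,-20],0,100]
    - [[0,0,-60],0,100]
    - [[0,0,-110],0,100]
    - [[0,0,-145],0,100]
    - [[0,0,-145],0,100]

```text
time_s: 17.52
position: [0.5503, 0.2577, 0.2361]
ee_rot: [0.002, -0.002, 1.0, 0.001]
force: [0.2, 0.9, -0.0]
width: 0.0854
grasp_force: 0.0
```

```bash
python3 - <<'E'
from h import *
snap('wrist','w8')
o=arm.get_obs();print(o['position'],yaw(),o['width']);plan(((.50,.1,.226),-.06),((.494,-.186,.226),-.145))
E
```

```text
[0.54966792 0.25748442 0.23416999] 0.0032755958045129143 0.08547337599235084
[  50.2 -157.3    8. ] turn 0.063 rows>=3
[  57.1 -443.3    7.7] turn 0.148 rows>=8
```

View pics/w8.png

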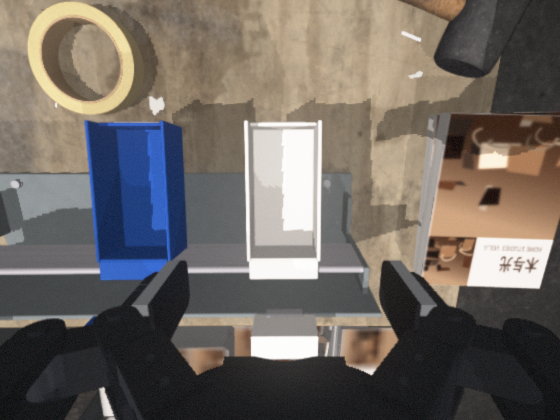

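Both the white and blue bins hang on the rail, each in front of its tag. The red bin is next.

Emit:
move_arm:
  deltas:
    - [[16,-50,8],0.02,100]
    - [[33,-105,8],0.04,100]
    - [[50,-157,8],0.063,100]
    - [[51,-210,8],0.08,100]
    - [[52,-265,8],0.1,100]
    - [[54,-320,8],0.12,100]
    - [[55,-375,8],0.14,100]
    - [[57,-430,8],0.148,100]
    - [[57,-443,8],0.148,100]
    - [[57,-443,8],0.148,100]
    - [[57,-443,8],0.148,100]

```text
time_s: 18.95
position: [0.4939, -0.1845, 0.2248]
ee_rot: [-0.0, 0.072, 0.997, 0.0]
force: [0.2, 1.0, 0.4]
width: 0.0854
grasp_force: 0.0
```

```bash
python3 - <<'E'
from h import *
i=snap('wrist','w9')
o=arm.get_obs();print(o['position'],yaw())
m=(i[...,2]>90)&(i[...,1]<0.5*i[...,2])
n,l,s,c=cv2.connectedComponentsWithStats(m.astype('uint8'))
k=np.flatnonzero(s[:,4]>800)[1:]
for q in k:
    print(s[q])
cv2.imwrite('pics/w9b.png',cv2.resize(i[60:330,0:420],None,fx=1.8,fy=1.8,interpolation=2))
E
```

```text
[ 0.49396107 -0.1844144   0.22501484] -0.14326997032366523
[  19   26   98   81 5375]
[ 249  126   67  133 8320]
```

View pics/w9b.png

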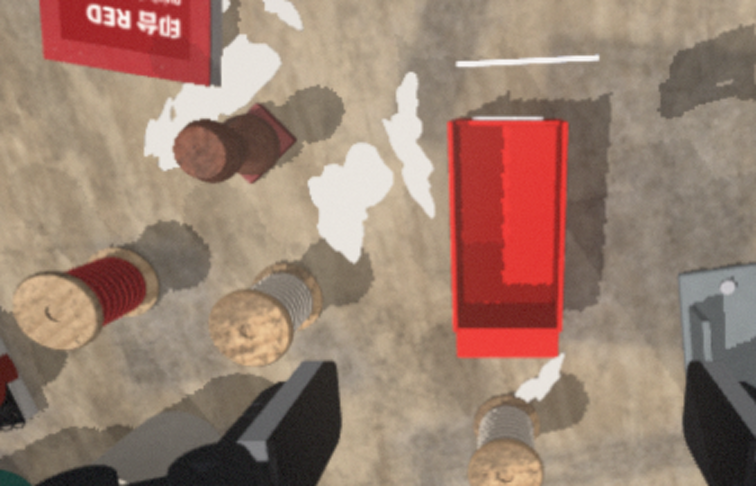

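```bash
python3 - <<'E'
from h import *
g=lambda u,v,h: pt('w9',((u+.5)/1.8-.5,(v+.5)/1.8-.5+60),h).round(4)
P={}
for n,a in dict(lipL=(458,357,.053),lipR=(559,356,.053),fL=(448,121,.053),fR=(568,121,.053),wA=(507,463,.06),wB=(252,326,.06),r=(58,312,.06),st=(202,150,.074)).items(): P[n]=g(*a);print(n,P[n])
l=(P['lipL']+P['lipR'])/2;f=(P['fL']+P['fR'])/2;d=l-f;print(l,f,np.linalg.norm(d),np.arctan2(d[1],d[0]),f+d/np.linalg.norm(d)*.06)
E
```

```text
lipL [ 0.565  -0.2262  0.053 ]
lipR [ 0.573  -0.1667  0.053 ]
fL [ 0.43   -0.2085  0.053 ]
fR [ 0.4391 -0.1456  0.053 ]
wA [ 0.636  -0.2071  0.06  ]
wB [ 0.5259 -0.3377  0.06  ]
r [ 0.502  -0.4413  0.06  ]
st [ 0.4264 -0.3297  0.074 ]
[ 0.569   -0.19645  0.053  ] [ 0.43455 -0.17705  0.053  ] 0.13584241789662016 -0.14330249847603682 [ 0.49393499 -0.18561875  0.053     ]
```

Emit:
move_arm:
  deltas:
    - [[0,-1,50],0,100]
    - [[0,-1,100],0,100]
    - [[0,-1,150],0,100]
    - [[0,-1,190],0,100]
    - [[0,-1,209],0,100]
    - [[0,-1,209],0,100]
    - [[0,-1,209],0,60]
    - [[0,-1,209],0,60]
    - [[0,-1,209],0,60]
    - [[0,-1,209],0,60]
    - [[0,-1,209],0,60]
    - [[0,-1,200],0,60]
    - [[0,-1,170],0,60]
    - [[0,-1,120],0,60]
    - [[0,-1,70],0,60]
    - [[0,-1,20],0,60]
    - [[0,-1,0],0,60]
    - [[0,-1,0],0,60]
    - [[0,-1,0],0,60]

```text
time_s: 21.38
position: [0.4933, -0.1865, 0.2244]
ee_rot: [-0.001, 0.072, 0.997, 0.0]
force: [0.5, 0.2, -3.0]
width: 0.0635
grasp_force: 29.1
```

```bash
python3 - <<'E'
from h import *
i=snap('wrist','w10')
o=arm.get_obs();print(o['position'],yaw(),o['width'])
g=i[...,2].astype(int)-i[...,1]
for u in (240,260,300,330): print(u,g[132:150,u].tolist())
plan(((.535,-.003,.226),.003))
E
```

```text
[ 0.4933166  -0.18651567  0.22416381] -0.14486597781904792 0.06325788321828352
240 [20, 17, 15, 16, 23, 17, 14, 17, 49, 84, 139, 161, 167, 166, 164, 169, 167, 150]
260 [18, 18, 14, 10, 7, 2, 1, 4, 36, 82, 138, 163, 169, 169, 171, 171, 173, 155]
300 [25, 20, 18, 13, 6, 3, 1, 5, 40, 86, 139, 164, 170, 172, 170, 176, 173, 166]
330 [19, 19, 17, 17, 25, 19, 15, 22, 54, 90, 140, 165, 174, 174, 175, 180, 177, 168]
[-14.8 187.6  -1.7] turn -0.148 rows>=4
```

Emit:
move_arm:
  deltas:
    - [[-4,48,-2],-0.04,60]
    - [[-8,96,-2],-0.08,60]
    - [[-12,144,-2],-0.12,60]
    - [[-15,187,-2],-0.148,60]
    - [[-15,187,-2],-0.148,60]
    - [[-15,187,-2],-0.148,60]

```text
time_s: 22.18
position: [0.5354, -0.0041, 0.2264]
ee_rot: [-0.001, -0.002, 1.0, 0.0]
force: [0.4, -0.2, -1.5]
width: 0.0634
grasp_force: 29.4
```

```bash
python3 - <<'E'
from h import *
o=arm.get_obs();print(o['position'],yaw(),o['width']);plan(((.5495,-.0035,.12),.003),((.5495,-.0035,.0885),.003))
E
```

```text
[ 0.53535974 -0.00405922  0.22636321] 0.0034471964051849637 0.06336507583620142
[-14.3   0.5 106.3] turn 0.000 rows>=2
[-14.4   0.5 137.8] turn 0.000 rows>=3
```

Emit:
move_arm:
  deltas:
    - [[-14,0,0],0,60]
    - [[-14,0,0],0,60]
    - [[-14,0,30],0,60]
    - [[-14,0,60],0,60]
    - [[-14,0,80],0,60]
    - [[-14,0,95],0,60]
    - [[-14,0,95],0,60]
    - [[-14,0,105],0,60]
    - [[-14,0,113],0,60]
    - [[-14,0,120],0,60]
    - [[-14,0,126],0,60]
    - [[-14,0,132],0,60]
    - [[-14,0,136],0,60]
    - [[-14,0,137],0,60]
    - [[-14,0,137],0,60]

```text
time_s: 24.05
position: [0.5497, -0.0038, 0.0903]
ee_rot: [0.0, -0.002, 1.0, 0.0]
force: [-0.4, -0.7, -2.5]
width: 0.0634
grasp_force: 29.4
```

Emit:
move_arm:
  deltas:
    - [[0,0,1],0,75]
    - [[0,0,1],0,85]
    - [[0,0,1],0,100]
    - [[0,0,1],0,100]
    - [[0,0,1],0,100]
    - [[0,0,1],0,100]
    - [[0,0,-20],0,100]
    - [[0,0,-60],0,100]
    - [[0,0,-110],0,100]
    - [[0,0,-140],0,100]
    - [[0,0,-140],0,100]

```text
time_s: 25.42
position: [0.5503, -0.0039, 0.2325]
ee_rot: [0.002, -0.002, 1.0, -0.0]
force: [-0.1, -0.4, -0.9]
width: 0.0851
grasp_force: 0.0
```

```bash
cat >> h.py <<'E'
OBJ=dict(wA=(322.2,177.6,.06),wB=(370.2,217.2,.06),r=(408,225,.06),st=(371.2,253,.074))
def find(f,names=OBJ):
    t=cv2.imread('pics/t0.png');i=snap('top',f)
    for n in names:
        u,v,h=OBJ[n];U,V=round(u),round(v);T=t[V-10:V+11,U-10:U+11]
        x0,y0=max(U-60,0),max(V-50,0);W=i[y0:V+50,x0:U+60]
        m=cv2.matchTemplate(W,T,cv2.TM_CCOEFF_NORMED);_,s,_,(a,b)=cv2.minMaxLoc(m)
        P=pt(f,(x0+a+10+u-U,y0+b+10+v-V),h);print(n,'%.2f'%s,P.round(4),'moved px',x0+a+10-U,y0+b+10-V)
E
python3 - <<'E'
from h import *
find('t11')
i=snap('wrist','w11');s=snap('scene','s11')
cv2.imwrite('pics/m11.png',np.hstack([cv2.resize(s[130:250,160:320],(533,400),interpolation=2),cv2.resize(i[150:350,150:410],(267,205))if 0 else cv2.resize(i[100:350,200:366],(266,400))]))
o=arm.get_obs();print(o['position'],yaw())
E
```

```text
wA 1.00 [ 0.6433 -0.2111  0.06  ] moved px 0 0
wB 1.00 [ 0.5275 -0.3398  0.06  ] moved px 0 0
r 1.00 [ 0.5027 -0.4434  0.06  ] moved px 0 0
st 1.00 [ 0.4284 -0.3338  0.074 ] moved px 0 0
[ 0.54922701 -0.00377247  0.22937375] 0.0031833851404315114
```

View pics/m11.png

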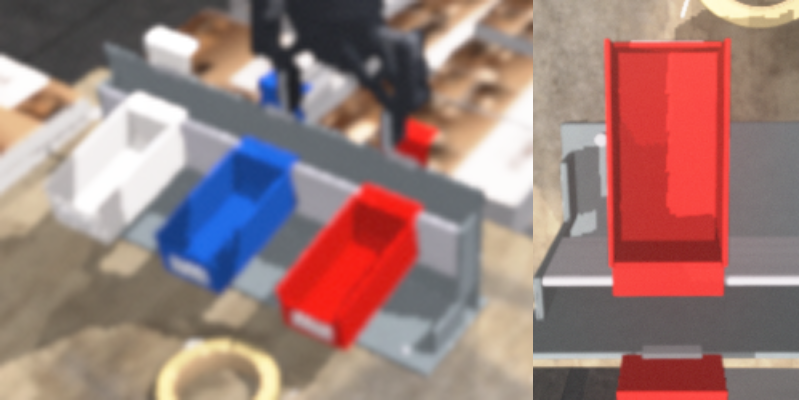

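```bash
python3 - <<'E'
from h import *
plan(((.641,-.2095,.225),.003),((.641,-.2095,.034),.003))
E
```

```text
[ -91.1 -206.     4.2] turn 0.000 rows>=4
[ -91.4 -206.1  195.2] turn 0.000 rows>=5
```

Emit:
move_arm:
  deltas:
    - [[-20,-55,0],0,100]
    - [[-45,-105,0],0,100]
    - [[-68,-155,0],0,100]
    - [[-91,-206,0],0,100]
    - [[-91,-206,0],0,100]
    - [[-91,-206,50],0,100]
    - [[-91,-206,100],0,100]
    - [[-91,-206,150],0,100]
    - [[-91,-206,185],0,100]
    - [[-91,-206,195],0,100]
    - [[-91,-206,195],0,100]
    - [[-91,-206,195],0,40]
    - [[-91,-206,195],0,40]
    - [[-91,-206,195],0,40]
    - [[-91,-206,195],0,40]
    - [[-91,-206,195],0,40]
    - [[-91,-206,195],0,40]
    - [[-91,-206,180],0,40]
    - [[-91,-206,150],0,40]
    - [[-91,-206,150],0,40]
  grip_force: 25

```text
time_s: 28.08
position: [0.6424, -0.21, 0.0834]
ee_rot: [0.002, -0.002, 1.0, -0.001]
force: [1.0, 0.1, -0.6]
width: 0.0433
grasp_force: 25.6
```

```bash
python3 - <<'E'
from h import *
o=arm.get_obs();print(o['position'],o['width'])
i=snap('wrist','w12')
plan(((.641,-.2095,.225),.003),((.52,-.1,.225),.003),((.535,.256,.225),.003),((.575,.256,.225),.003))
E
```

```text
[ 0.64242383 -0.20995718  0.08342001] 0.04328642588276764
[   0.4    0.  -143.1] turn 0.000 rows>=3
[ 121.1  109.9 -143.5] turn 0.000 rows>=4
[ 105.   465.9 -143.7] turn 0.000 rows>=8
[  65.   465.7 -143.7] turn 0.000 rows>=8
```

```bash
python3 - <<'E'
from h import *
o=arm.get_obs();Rt=rot(o['ee_rot']);p=np.array(o['position'])
f=lambda x,y,z: proj('w12',p+Rt@(np.array([x,y,z])/1000))[0].round(0)
print('top disc c,±x,±y',[f(*a) for a in((0,0,-26),(23.5,0,-26),(-23.5,0,-26),(0,23.5,-26),(0,-23.5,-26))],'bottom',[f(*a) for a in((0,0,34),(23.5,0,34),(0,23.5,34),(0,-23.5,34))])
i=cv2.imread('pics/w12.png');h=cv2.cvtColor(i,cv2.COLOR_BGR2HSV)
for v in range(190,420,8):
    s=''
    for u in range(180,392,4):
        H,S,V=h[v,u]; s+='#' if V<60 else ('o' if S>95 and V>120 else ('+' if V>175 else ('-' if V>110 else '.')))
    print(v,s)
E
```

```text
top disc c,±x,±y [array([283., 289.]), array([283., 236.]), array([283., 337.]), array([339., 289.]), array([227., 289.])] bottom [array([283., 236.]), array([283., 198.]), array([323., 236.]), array([244., 236.])]
190 -++++++++---+---------+++++++++++++++----------------
198 ++-++++++++-+------+--++++++++++---------------------
206 ++++++++++------+---------.--.-----------------------
214 +++-------------------------.-.----------------------
222 -+------------------------------.------------+++---++
230 +------------------+---------------------++--+++---++
238 ++-----------------------.----------++++++++-+-++--++
246 ++---------------+--------.---------+++++++-+------+-
254 ++---------..##------.-----.----...---##..-----------
262 -+-+---.#....#.-...-------.---..-....-.#....#.-------
270 +-----##....#.------.-.-----------......#....##------
278 +----###...##.--------.-------------.--.##...###-----
286 +-+.###.--###.-.---.-o-------oooo-o--o-.###.-.###-+--
294 #########-.##.---------.--ooo-oo-----.-.##.-########.
302 #############.---------++o----------+++.#############
310 ##############-----+o-+oooooooooooooooo##############
318 #############---+++++++--++++++++++++++-#############
326 #############++--+ooo++ooooo++oo++o+++++#############
334 ############-+++++++++++++++++++-+++++++-.###########
342 ###########-++++++++++---++++++-+++++++++-###########
350 #################.###.........#.#..##################
358 #######################..##...#######################
366 #####################################################
374 #####################################################
382 #####################################################
390 #####################################################
398 #####################################################
406 #####################################################
414 #####################################################
```

View it.

```bash
python3 - <<'E'
from h import *
i=cv2.imread('pics/w12.png');s=snap('scene','s12');p=proj('s12',[.641,-.21,.07])[0].astype(int);print(p)
a=cv2.resize(i[180:360,170:400],(511,400),interpolation=2);b=cv2.resize(s[p[1]-48:p[1]+32,p[0]-28:p[0]+28],(280,400),interpolation=2)
cv2.imwrite('pics/m12.png',np.hstack([a,b]))
E
```

```text
[343 223]
```

View pics/m12.png

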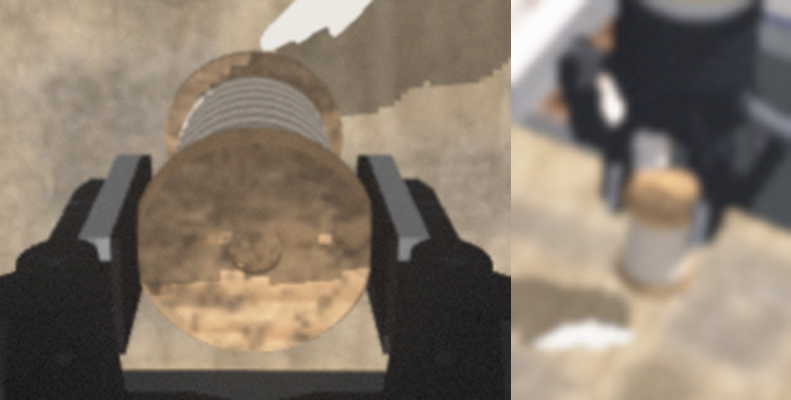

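The spool is held upright and centred, with its disc at crop (255,240). I'll carry it to the white bin.

Emit:
move_arm:
  deltas:
    - [[0,0,-50],0,40]
    - [[0,0,-100],0,40]
    - [[0,0,-143],0,40]
    - [[40,36,-143],0,40]
    - [[80,72,-143],0,40]
    - [[121,110,-143],0,40]
    - [[119,170,-143],0,40]
    - [[116,230,-143],0,40]
    - [[113,290,-143],0,40]
    - [[110,350,-143],0,40]
    - [[107,410,-143],0,40]
    - [[105,466,-143],0,40]
    - [[65,466,-143],0,40]
    - [[65,466,-143],0,40]
    - [[65,466,-143],0,40]

```text
time_s: 30.05
position: [0.5742, 0.256, 0.2224]
ee_rot: [-0.001, -0.001, 1.0, -0.0]
force: [-0.3, -0.2, -0.3]
width: 0.0433
grasp_force: 25.9
```

```bash
python3 - <<'E'
from h import *
o=arm.get_obs();print(o['position'],o['width'],o['grasp_force'])
plan(((.576,.2565,.122),.003),((.50,.1,.225),.003))
E
```

```text
[0.57419253 0.25595143 0.2223751 ] 0.04334121971851639 25.89323470951058
[ -2.    0.6 100.4] turn -0.000 rows>=2
[  74.6 -155.7   -2.4] turn -0.000 rows>=3
```

Emit:
move_arm:
  deltas:
    - [[-2,0,40],0,40]
    - [[-2,0,75],0,40]
    - [[-2,0,90],0,40]
    - [[-2,0,100],0,40]
    - [[-2,0,100],0,40]
    - [[-2,0,100],0,50]
    - [[-2,0,100],0,60]
    - [[-2,0,100],0,75]
    - [[-2,0,100],0,75]
    - [[-2,0,90],0,85]
    - [[-2,0,60],0,100]
    - [[-2,0,0],0,100]
    - [[-2,0,0],0,100]

```text
time_s: 31.68
position: [0.5784, 0.2568, 0.2286]
ee_rot: [0.004, -0.002, 1.0, 0.001]
force: [0.5, 0.4, -0.5]
width: 0.0856
grasp_force: 0.0
```

```bash
python3 - <<'E'
from h import *
find('t13',['wB','r','st'])
i=snap('wrist','w13')
h=cv2.cvtColor(i,cv2.COLOR_BGR2HSV)
o=arm.get_obs();print(o['position'],o['width'],o['force'])
# wood disc inside bin?
print(proj('w13',[[.576,.2565,.135],[.52,.2565,.07],[.60,.2565,.115],[.49,.2565,.105]]).round(0).tolist())
for v in range(100,360,10): print(v,''.join('#' if V<60 else('o' if S>60 and V>90 else('+' if V>170 else '.')) for H,S,V in h[v,220:350:3]))
plan(((.50,.1,.222),.003),((.5,-.25,.222),.003),((.5267,-.3385,.222),.003),((.5267,-.3385,.034),.003))
E
```

```text
wB 1.00 [ 0.5275 -0.3398  0.06  ] moved px 0 0
r 1.00 [ 0.5027 -0.4434  0.06  ] moved px 0 0
st 1.00 [ 0.4284 -0.3338  0.074 ] moved px 0 0
[0.57677597 0.25625565 0.2241456 ] 0.08576815756510968 [ 0.23662646 -0.08307672 -0.32010225]
[[283.0, 209.0], [283.0, 129.0], [283.0, 229.0], [283.0, 91.0]]
100 o.....o.++.+++++++++++++++++++++++++oo.o.ooo
110 o.......++.+++++++++++++++++++++++++...ooooo
120 oo......++.+++++++++++++++++++++++++....o...
130 ........++.+++++++++++++++++++++++++........
140 ........++.+++++++++++++++++++++++++...o....
150 ........++..++++++++++++++++++++++++........
160 .........+..++++++++++++++++++++..+.........
170 .........+..+++++ooooooooo++++++..+.........
180 .........+..+ooooooooooooooooo++..+.........
190 .........+..ooooooooooooooooooo...+.........
200 .........+.oooooooooooooooooooo++.+.........
210 .........+..ooooooooooooooooooo++++.........
220 .........+..+++ooooooooooooo++++.++.........
230 .........+........................+.........
240 ..........++++++++++++++++++++++++..........
250 ..........++++++++++++++++++++++++..........
260 ............................................
270 ............................................
280 ............................................
290 ............................................
300 o++++++++++.......................++o+o+++++
310 ooo+o+oooo+.......................+oooo++++o
320 .....ooooo+++++++++++++++++++++++++....+..+o
330 .....ooooo+++++++++++++++++++++++++....+..+o
340 o....ooooooooooooooooooo............+....+oo
350 o....oooooooo++++ooooooo............+.+..ooo
[  77.3 -156.     2. ] turn 0.000 rows>=3
[  78.4 -506.     1.8] turn 0.000 rows>=9
[  52.  -594.6    1.8] turn 0.000 rows>=10
[  52.2 -594.7  189.8] turn 0.000 rows>=11
```

The text map shows the first white spool standing in the rear half of the white bin. Next is the second white spool.

Emit:
move_arm:
  deltas:
    - [[30,-52,0],0,100]
    - [[60,-104,0],0,100]
    - [[77,-156,0],0,100]
    - [[77,-216,0],0,100]
    - [[77,-276,0],0,100]
    - [[77,-336,0],0,100]
    - [[78,-396,0],0,100]
    - [[78,-456,0],0,100]
    - [[78,-506,0],0,100]
    - [[65,-550,0],0,100]
    - [[52,-594,0],0,100]
    - [[52,-594,0],0,100]
    - [[52,-594,0],0,100]

```text
time_s: 33.4
position: [0.5262, -0.3373, 0.222]
ee_rot: [-0.001, -0.001, 1.0, 0.001]
force: [0.6, 0.4, -0.5]
width: 0.0853
grasp_force: 0.0
```

```bash
python3 - <<'E'
from h import *
o=arm.get_obs();print(o['position'],o['width'])
plan(((.5267,-.3385,.034),.003))
E
```

```text
[ 0.52620035 -0.33732502  0.2220451 ] 0.08533298023475133
[ -0.8  -1.5 188. ] turn -0.000 rows>=4
```

Emit:
move_arm:
  deltas:
    - [[0,-1,50],0,100]
    - [[0,-1,100],0,100]
    - [[0,-1,150],0,100]
    - [[0,-1,178],0,100]
    - [[0,-1,188],0,100]
    - [[0,-1,188],0,100]
    - [[0,-1,188],0,40]
    - [[0,-1,188],0,40]
    - [[0,-1,188],0,40]
    - [[0,-1,188],0,40]
    - [[0,-1,188],0,40]
    - [[0,-1,188],0,40]
    - [[0,-1,170],0,40]
    - [[0,-1,130],0,40]
    - [[0,-1,80],0,40]
    - [[0,-1,30],0,40]
    - [[0,-1,-5],0,40]
    - [[0,-1,-5],0,40]
    - [[0,-1,-5],0,40]

```text
time_s: 35.78
position: [0.5263, -0.3386, 0.2281]
ee_rot: [-0.0, -0.002, 1.0, 0.0]
force: [-0.9, 0.2, -0.7]
width: 0.0439
grasp_force: 25.6
```

```bash
python3 - <<'E'
from h import *
o=arm.get_obs();print(o['position'],o['width'],o['grasp_force'])
plan(((.50,-.1,.227),.003),((.50,.1,.227),.003),((.519,.256,.227),.003),((.519,.2565,.122),.003))
E
```

```text
[ 0.52632763 -0.33858808  0.22812175] 0.043904569079496275 25.649967463687062
[ 25.6 238.7   1.2] turn 0.000 rows>=4
[ 24.9 438.7   1.3] turn 0.000 rows>=8
[  5.4 594.6   1.4] turn 0.000 rows>=10
[  5.4 595.1 106.4] turn 0.000 rows>=10
```

Emit:
move_arm:
  deltas:
    - [[6,60,0],0,40]
    - [[13,120,0],0,40]
    - [[20,180,0],0,40]
    - [[25,240,0],0,40]
    - [[25,300,0],0,40]
    - [[25,360,0],0,40]
    - [[25,420,0],0,40]
    - [[18,480,0],0,40]
    - [[10,540,0],0,40]
    - [[5,595,0],0,40]
    - [[5,595,0],0,40]
    - [[5,595,0],0,40]
    - [[5,595,0],0,40]

```text
time_s: 37.4
position: [0.5198, 0.2549, 0.228]
ee_rot: [-0.0, -0.001, 1.0, -0.0]
force: [0.1, -0.0, 0.1]
width: 0.0438
grasp_force: 25.7
```

```bash
python3 - <<'E'
from h import *
o=arm.get_obs();print(o['position'],o['width'],o['grasp_force'])
plan(((.519,.2565,.116),.003))
E
```

```text
[0.51977998 0.25493867 0.22799002] 0.04378447791765369 25.74251869926229
[  0.7   1.6 112. ] turn -0.001 rows>=2
```

Emit:
move_arm:
  deltas:
    - [[1,1,45],0,40]
    - [[1,1,80],0,40]
    - [[1,1,100],0,40]
    - [[1,1,112],0,40]
    - [[1,1,112],0,40]
    - [[1,1,112],0,50]
    - [[1,1,112],0,60]
    - [[1,1,112],0,75]
    - [[1,1,112],0,75]
    - [[1,1,102],0,85]
    - [[1,1,70],0,100]
    - [[1,1,0],0,100]
    - [[1,1,0],0,100]

```text
time_s: 39.02
position: [0.5201, 0.2576, 0.2331]
ee_rot: [0.004, -0.002, 1.0, 0.001]
force: [-0.6, -0.2, -0.1]
width: 0.0854
grasp_force: 0.0
```

```bash
cat >> h.py <<'E'
def amap(f,u0,u1,v0,v1):
    h=cv2.cvtColor(cv2.imread(f'pics/{f}.png'),cv2.COLOR_BGR2HSV)
    for v in range(v0,v1,10): print(v,''.join('#' if V<60 else('o' if S>60 and V>90 else('+' if V>170 else '.')) for H,S,V in h[v,u0:u1:3]))
E
python3 - <<'E'
from h import *
find('t14',['r','st'])
i=snap('wrist','w14');amap('w14',220,350,100,360)
o=arm.get_obs();print(o['position'],o['width'],o['force'])
plan(((.50,.1,.222),.003),((.5,-.25,.222),.003),((.502,-.442,.222),.003))
E
```

```text
r 1.00 [ 0.5027 -0.4434  0.06  ] moved px 0 0
st 1.00 [ 0.4284 -0.3338  0.074 ] moved px 0 0
100 ooooooooooo+oo+oooooooooo++oo+ooooo+o+++oo+o
110 oo+++ooooooooooooooooooooooo+oooooooo+ooo++o
120 oooooooooooooooooooooooo++ooooooooooooooo+o+
130 oo+ooooooo.oooooooooooo+o+oooooooooo+++ooo..
140 ..oo.o.oooo.oooo+ooooooo...ooooooooooo...ooo
150 ..oo...o.....o+ooooo+o.....ooooo.oooo.o.o.oo
160 ....ooo..+++++++++++++++++++++++++.oo.o..oo.
170 .o..o....+.+++++ooooooooooo+++++.+.ooo.o.o.o
180 .........+..+ooooooooooooooooo++.+.oooo.o...
190 .........++.ooooooooooooooooooo+.+..o.......
200 .........+..ooooooooooooooooooo+.+..........
210 .........+..++ooooooooooooooo+++++.++.......
220 .........++.+++++++ooooo+++++++.++..........
230 .........++.++++oo......oo.++++.++..........
240 .........++.++ooooooooooooooo++.++..........
250 .........++.+oooooooooooooooo++..+..........
260 .........++.oooooooooooooooooo++++..........
270 .........++.oooooooooooooooooo++++..........
280 .........++...oooooooooooooo....++..........
290 .........++.........+++.........++..........
300 ..++++++++++++++++++++++++++++++++++++++++++
310 ..........+++++++++++++++++++++++...........
320 ............................................
330 ............................................
340 ............................................
350 ++++++++++++...........................+++++
[0.51897166 0.25716927 0.22968682] 0.08544456125417922 [-0.06481573 -0.38156372 -0.61763435]
[  19.5 -157.1    7.5] turn 0.000 rows>=3
[  20.6 -507.1    7.2] turn 0.000 rows>=9
[  19.3 -699.1    7. ] turn 0.000 rows>=12
```

Both white spools stand in the white bin. Next is the red spool.

Emit:
move_arm:
  deltas:
    - [[10,-60,0],0,100]
    - [[20,-120,0],0,100]
    - [[20,-180,0],0,100]
    - [[20,-240,0],0,100]
    - [[20,-300,0],0,100]
    - [[20,-360,0],0,100]
    - [[20,-420,0],0,100]
    - [[20,-480,0],0,100]
    - [[20,-540,0],0,100]
    - [[20,-600,0],0,100]
    - [[20,-655,0],0,100]
    - [[19,-699,0],0,100]
    - [[19,-699,0],0,100]
    - [[19,-699,0],0,100]

```text
time_s: 40.88
position: [0.5017, -0.4412, 0.2268]
ee_rot: [-0.001, -0.002, 1.0, 0.001]
force: [1.2, 0.5, 0.4]
width: 0.0852
grasp_force: 0.0
```

```bash
python3 - <<'E'
from h import *
o=arm.get_obs();print(o['position'],o['width'])
plan(((.502,-.442,.034),.003))
E
```

```text
[ 0.50167512 -0.44123097  0.22675644] 0.08517741024098252
[ -0.6  -1.2 192.8] turn 0.000 rows>=4
```

Emit:
move_arm:
  deltas:
    - [[0,-1,50],0,100]
    - [[0,-1,100],0,100]
    - [[0,-1,150],0,100]
    - [[0,-1,183],0,100]
    - [[0,-1,192],0,100]
    - [[0,-1,192],0,100]
    - [[0,-1,192],0,40]
    - [[0,-1,192],0,40]
    - [[0,-1,192],0,40]
    - [[0,-1,192],0,40]
    - [[0,-1,192],0,40]
    - [[0,-1,192],0,40]
    - [[0,-1,175],0,40]
    - [[0,-1,130],0,40]
    - [[0,-1,80],0,40]
    - [[0,-1,30],0,40]
    - [[0,-1,0],0,40]
    - [[0,-1,0],0,40]
    - [[0,-1,0],0,40]

```text
time_s: 43.25
position: [0.5017, -0.4426, 0.2279]
ee_rot: [-0.0, -0.002, 1.0, 0.0]
force: [0.3, 0.5, -0.6]
width: 0.0432
grasp_force: 25.6
```

```bash
python3 - <<'E'
from h import *
o=arm.get_obs();print(o['position'],o['width'],o['grasp_force'])
plan(((.50,-.1,.227),.003),((.55,-.003,.227),.003),((.55,-.003,.120),.003))
E
```

```text
[ 0.50170599 -0.44262615  0.22792171] 0.043156373498260146 25.625844122841954
[  0.6 342.6   1.2] turn 0.000 rows>=6
[-49.7 439.5   1.2] turn 0.000 rows>=8
[-49.7 439.4 108.2] turn 0.000 rows>=8
```

Emit:
move_arm:
  deltas:
    - [[0,60,0],0,40]
    - [[0,120,0],0,40]
    - [[0,180,0],0,40]
    - [[0,240,0],0,40]
    - [[0,300,0],0,40]
    - [[0,343,0],0,40]
    - [[-25,390,0],0,40]
    - [[-50,440,0],0,40]
    - [[-50,440,0],0,40]
    - [[-50,440,0],0,40]

```text
time_s: 44.5
position: [0.5501, -0.0028, 0.2273]
ee_rot: [-0.001, -0.002, 1.0, 0.0]
force: [-0.8, 0.1, -0.5]
width: 0.0425
grasp_force: 25.7
```

```bash
python3 - <<'E'
from h import *
o=arm.get_obs();print(o['position'],o['width'],o['grasp_force'])
plan(((.55,-.003,.120),.003))
E
```

```text
[ 0.55005914 -0.00284396  0.2273026 ] 0.04249322701356405 25.709360303299036
[ -0.2  -0.2 107.3] turn 0.001 rows>=2
```

Emit:
move_arm:
  deltas:
    - [[0,0,45],0,40]
    - [[0,0,80],0,40]
    - [[0,0,98],0,40]
    - [[0,0,107],0,40]
    - [[0,0,107],0,40]
    - [[0,0,107],0,50]
    - [[0,0,107],0,60]
    - [[0,0,107],0,75]
    - [[0,0,107],0,75]
    - [[0,0,97],0,85]
    - [[0,0,60],0,100]
    - [[0,0,0],0,100]
    - [[0,0,0],0,100]

```text
time_s: 46.12
position: [0.5522, -0.0029, 0.233]
ee_rot: [0.004, -0.002, 1.0, -0.0]
force: [0.3, 0.3, -1.0]
width: 0.0851
grasp_force: 0.0
```

```bash
python3 - <<'E'
from h import *
find('t15',['st'])
i=snap('wrist','w15');h=cv2.cvtColor(i,cv2.COLOR_BGR2HSV)
for v in range(120,300,10): print(v,''.join('#' if V<60 else('R' if S>170 else('o' if S>60 and V>90 else '.')) for H,S,V in h[v,220:350:3]))
o=arm.get_obs();print(o['position'],o['width'],o['force'])
plan(((.47,-.1,.222),.003),((.427,-.331,.222),.003))
E
```

```text
st 1.00 [ 0.4284 -0.3338  0.074 ] moved px 0 0
120 ......................oooooooooooooooooooooo
130 ........RRoRRRRRRRRRRRRRRRRRRRRRRRoooooooooo
140 ........RRRRRRRRRRRRRRRRRRRRRRRRRRoooooooooo
150 ........oRRRRRRRRRRRRRRRRRRRRRRRRRoooooooooo
160 ........oRoRRRRRRRRRRRRRRRRRRRRRRRooooo.oooo
170 ........oRoRRRRoooooooooooooRRRRRRooooooo.oo
180 ........oRoRRooooooooooooooooooRRR..........
190 ........oRoRoooooooooooooooooooooR..........
200 ........oRoRooooooooooooooooooooRR..........
210 .........RoRRoooooooooooooooooRRRR..........
220 .........RoRRRRRRooooooooooRRRRRRR..........
230 .........RRRRRRRRRRRRRRRRRRRRRRRRR..........
240 .........RoRRRRRRRRRRRRRRRRRRRRRRR..........
250 .........RRRoRRRRRRRRRRRRRRRRRRRRR..........
260 .........RRRRRRRRRRRRRRRRRRRRRRRRR..........
270 ..........RRRRRRRRRRRRRRRRRRRRRRR...........
280 ..........RRRRRRRRRRRRRRRRRRRRRRR...........
290 ............................................
[ 0.55057326 -0.00278422  0.22906241] 0.08563581487843273 [-0.29836528  0.68018496 -0.44138795]
[ 80.9 -97.    7. ] turn 0.000 rows>=3
[ 124.7 -327.8    6.9] turn 0.000 rows>=6
```

Emit:
move_arm:
  deltas:
    - [[45,-40,0],0,100]
    - [[81,-90,0],0,100]
    - [[92,-150,0],0,100]
    - [[103,-210,0],0,100]
    - [[114,-270,0],0,100]
    - [[125,-328,0],0,100]
    - [[125,-328,0],0,100]
    - [[125,-328,0],0,100]

```text
time_s: 47.22
position: [0.4263, -0.3306, 0.2272]
ee_rot: [-0.001, -0.001, 1.0, 0.001]
force: [0.4, -0.2, -0.2]
width: 0.0856
grasp_force: 0.0
```

```bash
python3 - <<'E'
from h import *
o=arm.get_obs();print(o['position'],o['width'])
plan(((.427,-.331,.035),.003))
E
```

```text
[ 0.42628973 -0.33061352  0.22719377] 0.08556555163065488
[ -1.   -0.8 192.2] turn -0.000 rows>=4
```

Emit:
move_arm:
  deltas:
    - [[-1,-1,50],0,100]
    - [[-1,-1,100],0,100]
    - [[-1,-1,150],0,100]
    - [[-1,-1,180],0,100]
    - [[-1,-1,189],0,100]
    - [[-1,-1,189],0,100]
    - [[-1,-1,189],0,25]
    - [[-1,-1,189],0,25]
    - [[-1,-1,189],0,25]
    - [[-1,-1,189],0,25]
    - [[-1,-1,189],0,25]
    - [[-1,-1,189],0,25]
    - [[-1,-1,189],0,25]
    - [[-1,-1,170],0,25]
    - [[-1,-1,130],0,25]
    - [[-1,-1,80],0,25]
    - [[-1,-1,30],0,25]
    - [[-1,-1,0],0,25]
    - [[-1,-1,0],0,25]

```text
time_s: 49.6
position: [0.4282, -0.3326, 0.2304]
ee_rot: [0.002, -0.002, 1.0, -0.001]
force: [-0.2, -0.4, -0.5]
width: 0.0212
grasp_force: 0.0
```

```bash
python3 - <<'E'
from h import *
o=arm.get_obs();print(o['position'],o['width'],o['grasp_force'])
plan(((.48,-.1,.229),.003),((.50,.02,.229),.003),((.549,.126,.229),.003),((.549,.126,.119),.003))
E
```

```text
[ 0.42818559 -0.33263067  0.23041428] 0.02116190148736887 0.0
[-52.6 232.5   0.9] turn 0.000 rows>=4
[-73.  352.4   0.6] turn 0.000 rows>=6
[-122.3  458.2    0.5] turn 0.000 rows>=8
[-122.   458.6  110.5] turn 0.000 rows>=8
```

```bash
python3 - <<'E'
from h import *
find('t16',['st'])
snap('wrist','w16');a=cv2.imread('pics/w16.png');h=cv2.cvtColor(a,cv2.COLOR_BGR2HSV)
print(proj('w16',[[.427,-.331,.074],[.427,-.331,0]]))
# ascii of stamp-coloured region (dark reddish brown)
for v in range(20,360,8): print(v,''.join('#' if V<45 else('M' if (H<10 or H>170) and S>95 else('+' if V>200 else '.')) for H,S,V in h[v,120:450:4]))
E
```

```text
st 0.76 [ 0.329  -0.3418  0.074 ] moved px 5 37
[[284.75044615 191.03269409]
 [284.66447514 176.74369934]]
20 .......................................................+++++++++++++++++...........
28 ........................................................++++++++++++...............
36 .............................................................++++..................
44 ............................................................................#......
52 .............................................................++..+..+..............
60 .........................................................++++++++.+................
68 .....................MMMM.............................+++++++++....................
76 .....................MMMMMMMMMM...................+++.++++++.......................
84 ....................MMMMMMMMMMMMMMMMM............++.+...+..........................
92 ....................MMMMMMM+M+MMMMMMMMMMMMM.......+++..............................
100 ...................MMMMMMM+MMMMMMM++MMMMMM.....+...................................
108 ...................MMMMMMM+M+++
[... 2080 characters left out ...]
 ##.......#########.....##########.#.............#.###########....#########.........
308 ......###########################.#.............#.###########################......
316 ...##############################.....+.+.......#..#############################...
324 #################################.#...............##############.##################
332 ##############.#################........+.........##############.##################
340 #############....###############.........+.........################.###############
348 #######...##.......#############...................######################...#######
356 #####....#####....###############.................###############.########....#####
```

```bash
python3 - <<'E'
from h import *
a=cv2.imread('pics/w16.png').astype(int)
# redness r-g relative & brightness
for v in range(184,284,3):
    s=''
    for u in range(256,362,2):
        b,g,r=a[v,u]; q=(r-g)/max(r,1)
        s+=('R' if r>110 else 'r') if q>.33 else (('k' if r<75 else '-' if r<120 else ' ') if q<=.33 else '')
    print(v,s)
# reference: stamp colours in w9
a9=cv2.imread('pics/w9.png').astype(int)
print('w9 knob',a9[60+83,110:116:3].tolist(),'base',a9[60+75,155:162:3].tolist())
for p in ((300,208),(312,220),(316,240),(324,246),(300,225),(326,252)): print(p,a[p[1],p[0]])
E
```

```text
184                                                      
187                                                      
190                                                      
193                           -r-                        
196                         -rrrr-                       
199                      -rrrrrRR-                       
202                    -rrrrRRRRRR                       
205                 --rrrRRRRRRRRR                       
208               -rrrrRRRRRRRR ---                      
211               rrRRRRRRRR     --                      
214               RRRRRRRR      ---                      
217               RRRRR         -                        
220                             - -                      
223                               -                      
226                                -                     
229                                 -----                
232                                  -----               
235                                    -----             
238                                     -----           
[... 410 characters left out ...]
2 kkk                       kkk------kkkkkk            
265 kkk                       kkk-------kkkkkk           
268 kkk                      -kkkk------kkkkkk-          
271 kkk-                     -kkkk-------kkkkkk          
274 kkk-                     -kkkk-------kkkkkk-         
277 kkk-                     -kkkkk------kkkkkkk         
280 kkk                      -kkkkk-------kkkkkk-        
283 kkk-                     -kkkkk-------kkkkkkk-       
w9 knob [[74, 88, 124], [76, 88, 123]] base [[65, 69, 116], [63, 68, 116], [54, 57, 88]]
(300, 208) [ 82  85 169]
(312, 220) [ 77  90 117]
(316, 240) [ 85 100 148]
(324, 246) [ 85 103 151]
(300, 225) [ 84  98 128]
(326, 252) [ 88 108 160]
```

```bash
python3 - <<'E'
from h import *
a=cv2.imread('pics/w16.png').astype(int)
r,g,b=a[...,2],a[...,1],a[...,0]
q=(r-g)/np.maximum(r,1)
for v in range(184,284,3):
    print(v,''.join('R' if q[v,u]>.4 else 'o' if q[v,u]>.28 else 'n' if q[v,u]>.2 else 'k' if r[v,u]<60 else ' ' for u in range(256,362,2)))
m=((q>.2)&(r>60)).astype('uint8');m[:, :250]=0;m[:,370:]=0;m[:185]=0;m[290:]=0
m=cv2.morphologyEx(m,cv2.MORPH_OPEN,np.ones((3,3)))
n,l,s,c=cv2.connectedComponentsWithStats(m);k=1+s[1:,4].argmax();print(s[k],c[k]);R_=cv2.minAreaRect(np.argwhere(l==k)[:,::-1].astype('float32'));print(R_);bx=cv2.boxPoints(R_);print(bx)
for p in bx: print(pt('w16',p,.016).round(4))
print(arm.get_obs()['position'])
E
```

```text
184                                                      
187                                                      
190                                                      
193                           noo                        
196                         noooo                        
199                      noooooRR                        
202                    oooRoRRRRRo                       
205                 noooooRRRRRRRo                       
208               noooRRRRRRRRoonnn                      
211               ooRRRRRRRRonnnoon                      
214              nRRRRRRRonnnnonnnn                      
217              nRRRRonnnnnnnnnnn                       
220               no  nnnnnnnnnnnn                       
223                    nnnnnnnnnnnn                      
226                        nnnnnnonn                     
229                           nnnooonn                   
232                            noooooonnnn               
235                            nnooooooonnn              
238                            nooooooooooon            
[... 562 characters left out ...]
  kkkkkk           
271 kkk                       kkkk       kkkkkk          
274 kkk                       kkkk       kkkkkk          
277 kkk                       kkkk        kkkkkk         
280 kkk                       kkkkk       kkkkkk         
283 kkk                       kkkkk       kkkkkkk        
[ 282  192   55   65 1436] [310.08844011 222.99651811]
((309.2000427246094, 228.3999786376953), (64.39875793457031, 38.460365295410156), 63.43495178222656)
[[277.60004 208.19997]
 [312.00006 190.99998]
 [340.80005 248.59999]
 [306.40002 265.8    ]]
[ 0.4609 -0.3391  0.016 ]
[ 0.4403 -0.2998  0.016 ]
[ 0.511  -0.2634  0.016 ]
[ 0.5338 -0.3041  0.016 ]
[ 0.42746681 -0.33199234  0.22779405]
```

The stamp has been knocked over and now lies at about (0.49,-0.30), with its axis at roughly 0.46 rad. I'll hover above it and measure again.

```bash
python3 - <<'E'
from h import *
plan(((.485,-.302,.227),.46))
E
```

```text
[-57.6  29.8   0.8] turn -0.457 rows>=2
```

Emit:
move_arm:
  deltas:
    - [[-20,10,0],-0.15,100]
    - [[-40,20,0],-0.3,100]
    - [[-58,30,0],-0.457,100]
    - [[-58,30,0],-0.457,100]
    - [[-58,30,0],-0.457,100]
    - [[-58,30,0],-0.457,100]
    - [[-58,30,0],-0.457,100]

```text
time_s: 50.58
position: [0.4874, -0.2995, 0.2282]
ee_rot: [-0.002, -0.225, 0.974, -0.002]
force: [-0.2, -0.8, -0.1]
width: 0.0856
grasp_force: 0.0
```

```bash
cat > st.py <<'E'
from h import *
import sys
f=sys.argv[1];a=snap('wrist',f).astype(int);o=arm.get_obs();print(o['position'],yaw())
r,g=a[...,2],a[...,1];q=(r-g)/np.maximum(r,1)
for v in range(120,290,4): print(v,''.join('R' if q[v,u]>.4 else 'o' if q[v,u]>.28 else 'n' if q[v,u]>.2 else 'k' if r[v,u]<60 else ' ' for u in range(220,350,2)))
m=((q>.2)&(r>60)).astype('uint8');m[:,:225]=0;m[:,345:]=0;m[:110]=0;m[300:]=0
m=cv2.morphologyEx(m,cv2.MORPH_OPEN,np.ones((3,3)))
n,l,s,c=cv2.connectedComponentsWithStats(m);k=1+s[1:,4].argmax();R_=cv2.minAreaRect(np.argwhere(l==k)[:,::-1].astype('float32'));print(s[k],R_)
for p in cv2.boxPoints(R_):
    P=pt(f,p,.016);print(p.round(),P.round(4),tool(P))
E
python3 st.py w17
```

```text
[ 0.48745541 -0.29949786  0.22824166] 0.4537073675058944
120                                                                  
124                                                                  
128                                                                  
132                                                                  
136                                                                  
140                                                                  
144                                                                  
148                         nooooooRRRRRRRRRR                        
152                       oRRRRRRRRRRRRRRRRRR                        
156                       oRRRRRRRRoooonnoon                         
160                          nnnnnnnnnnnnoon                         
164                          nnnnnnnnnnnnnnn                         
168                            nnnnnnnnnnon                          
172                              nnnnnnnn                            
176                                nnnnnn                      
[... 1626 characters left out ...]
                                                            
276                                                                  
280                                                                  
284                                                                  
288                                                                  
[ 263  145   40   67 1591] ((282.562255859375, 178.17526245117188), (66.00692749023438, 38.169132232666016), 88.87670135498047)
[263. 146.] [ 0.4621 -0.3376  0.016 ] [ 38.3 -22.6 212.5]
[301. 145.] [ 0.4431 -0.3004  0.016 ] [ 39.2  19.1 212.4]
[302. 211.] [ 0.5094 -0.2652  0.016 ] [-35.9  21.7 212. ]
[264. 212.] [ 0.5297 -0.3045  0.016 ] [-36.9 -22.4 212.1]
```

```bash
python3 - <<'E'
from h import *
for p in ((294,197),(295,204),(284,152),(285,160),(280,200),(308,200)):
    P=pt('w17',p,.018);print(p,P.round(4),tool(P))
E
```

```text
(294, 197) [ 0.4985 -0.2814  0.018 ] [-19.   11.9 210.1]
(295, 204) [ 0.5054 -0.2767  0.018 ] [-27.2  13.2 210.1]
(284, 152) [ 0.4581 -0.3138  0.018 ] [ 31.6   0.6 210.4]
(285, 160) [ 0.4654 -0.309   0.018 ] [ 22.9   1.7 210.4]
(280, 200) [ 0.5087 -0.2942  0.018 ] [-22.5  -4.  210.1]
(308, 200) [ 0.4947 -0.2655  0.018 ] [-22.5  27.9 210.1]
```

Emit:
move_arm:
  deltas:
    - [[-19,12,0],-0.15,100]
    - [[-19,12,50],-0.22,100]
    - [[-19,12,100],-0.22,100]
    - [[-19,12,150],-0.22,100]
    - [[-19,12,195],-0.22,100]
    - [[-19,12,215],-0.22,100]
    - [[-19,12,220],-0.22,100]
    - [[-19,12,220],-0.22,100]
    - [[-19,12,220],-0.22,15]
    - [[-19,12,220],-0.22,15]
    - [[-19,12,220],-0.22,15]
    - [[-19,12,220],-0.22,15]
    - [[-19,12,220],-0.22,15]
    - [[-19,12,220],-0.22,15]
    - [[-19,12,220],-0.22,15]
    - [[-19,12,220],-0.22,15]
    - [[-19,12,200],-0.22,15]
    - [[-19,12,170],-0.22,15]
    - [[-19,12,170],-0.22,15]

```text
time_s: 53.0
position: [0.5074, -0.2622, 0.0548]
ee_rot: [-0.022, -0.315, 0.949, -0.025]
force: [-0.2, -0.2, -0.9]
width: 0.0241
grasp_force: 22.3
```

```bash
python3 st.py w18; python3 - <<'E'
from h import *
o=arm.get_obs();print(o['width'],o['grasp_force'],o['force'])
plan(((.50,-.2,.229),.3),((.51,.03,.229),.003),((.535,.126,.229),.003))
E
```

```text
[ 0.50688811 -0.26193601  0.05361408] 0.6394341416418494
120       ooooooonnnonnnnnoononnnooonooonononoonnooonn               
124         nooononnnnnnnnnnnnnnnnnnnnnnoooooonnooonon               
128          ooonnnnnnoonnnonnnnnnnnnnnoooooooooooonnnn              
132         nooooonnnnnnnnnnnnnoooonnnnnnooooooonoonnnn              
136          ooooonnnnnnnnnnnnnnnnnnnnoonnnnnnnnnnnnon               
140          nnooonnnnnnnnnnnnnnnnnnonnnonnnnnnnnnonnn               
144           nnnnnnnnnnnnnnnnnnnonnnnnnnnnnnnnnnnnnnn               
148           nnnnnnnnnnnnnnnnnnnnnnnnnnnnnnnnnnnnnnn                
152            nnnnnnnnnnnnnnnnnnnnnnnnnnnn nnnnnnnn                 
156              nnnnnnnnnnnnnnnnnnnnnnnnnnnnnnnnn                   
160                nnnnnnnnnnnnnnnnnnnn nnnnnnnnn                    
164                  nnnnnnnnnnnnnnnnnnnnnnnnnn                      
168                   nnnnnnnnnnnnnnnnnnnnnnnn                       
172                     nnnnnnnnnnnnnnnonnnnn                        
176                      nonnnnnnnnnnnnnnooo                   
[... 1770 characters left out ...]
     kkkkkk                         knkkkk       kkkkkkk
284 kkkkkkk       kkkkk                          kkkkkk       kkkkkkk
288 kkkkkkkkkkk   kkkkk                           kkk     kkkkkkkkkkk
[  225   110   107   164 10305] ((278.0, 191.5), (163.0, 106.0), 90.0)
[225. 110.] [ 0.4675 -0.3342  0.016 ] [ 72.4 -33.1  43. ]
[331. 110.] [ 0.4322 -0.2868  0.016 ] [72.4 25.9 41.2]
[331. 273.] [ 0.508  -0.2263  0.016 ] [-24.4  29.1  35.4]
[225. 273.] [ 0.5484 -0.2787  0.016 ] [-25.5 -37.1  37.4]
0.024365503556811052 22.253268913482316 [-0.38873175  1.04267192 -1.54490639]
[ -21.1   48.3 -178.5] turn 0.339 rows>=3
[-166.1  226.5 -192.6] turn 0.636 rows>=6
[-243.3  288.5 -199.1] turn 0.636 rows>=7
```

Emit:
move_arm:
  deltas:
    - [[0,0,-20],0,15]
    - [[0,0,-20],0,15]
    - [[0,0,-20],0,15]
    - [[0,0,-20],0,15]

```text
time_s: 53.55
position: [0.5073, -0.2601, 0.0722]
ee_rot: [-0.024, -0.314, 0.949, -0.024]
force: [0.6, 0.1, -1.0]
width: 0.0244
grasp_force: 22.3
```

```bash
python3 - <<'E'
from h import *
o=arm.get_obs();print({k:np.round(v,3).tolist() for k,v in o.items()});print(yaw(),rot(o['ee_rot']).round(3))
plan(((.50,-.2,.229),.3))
E
```

```text
{'time_s': 53.55, 'joint_positions': [-0.559, 0.622, 1.84, -0.108, 0.677, -2.685], 'qd': [0.001, -0.004, -0.004, 0.001, 0.003, 0.002], 'effort': [0.022, -61.537, -17.178, -0.147, -0.003, -0.001], 'position': [0.507, -0.26, 0.072], 'ee_rot': [-0.024, -0.314, 0.949, -0.024], 'force': [0.594, 0.081, -1.01], 'torque': [0.047, -0.068, -0.01], 'grasp_force': 22.261, 'width': 0.024}
0.63818371300156 [[-0.802 -0.597 -0.031]
 [-0.595  0.802 -0.06 ]
 [ 0.061 -0.03  -0.998]]
[ -20.3   47.8 -159.8] turn 0.338 rows>=3
```

Emit:
move_arm:
  deltas:
    - [[0,0,-30],0.1,15]
    - [[0,0,-60],0.2,15]
    - [[0,0,-90],0.35,15]
    - [[0,0,-130],0.5,15]
    - [[0,0,-150],0.6,15]
    - [[0,0,-150],0.6,15]
    - [[0,0,-150],0.6,15]

```text
time_s: 54.42
position: [0.5117, -0.2509, 0.2215]
ee_rot: [-0.016, -0.021, 0.999, -0.03]
force: [0.5, 0.1, -1.3]
width: 0.0241
grasp_force: 22.3
```

```bash
python3 - <<'E'
from h import *
o=arm.get_obs();print({k:np.round(o[k],3).tolist() for k in('position','ee_rot','joint_positions','width','grasp_force')});print(yaw())
snap('wrist','w19')
a=cv2.imread('pics/w19.png').astype(int)
r,g=a[...,2],a[...,1];q=(r-g)/np.maximum(r,1)
for v in range(60,290,6): print(v,''.join('R' if q[v,u]>.4 else 'o' if q[v,u]>.28 else 'n' if q[v,u]>.2 else 'k' if r[v,u]<60 else ' ' for u in range(200,370,3)))
plan(((.50,-.1,.229),.003),((.51,.03,.229),.003),((.545,.126,.229),.003))
E
```

```text
{'position': [0.512, -0.251, 0.221], 'ee_rot': [-0.016, -0.021, 0.999, -0.03], 'joint_positions': [-0.541, 0.425, 1.707, -0.08, 1.007, -2.11], 'width': 0.024, 'grasp_force': 22.336}
0.04029557728742307
60 RRRR                                                     
66  RRR                                                     
72                                                          
78                                                          
84                                                          
90                                                          
96          oRRRRRRRRRRRRRRRRRRRRRRRRRRRRRRRRRRR            
102          nRRRRRRRRRRRRRRRRRRRRRRRRRRRRRRRRRRR            
108           RRRRRRRRRRRRRRRRRRRRRRRRRRRRRRRRRRR            
114           RRRRRRRRRRRRRRRooooooooooooooooooo             
120             oooonnnnnnnnnnnnnnnonnoooonno                
126              nonnnnnnnnnnnnnnnnnooooonooo                
132              noonnnnnnnnnonononoooooonoon                
138              nooonnnnnnnnnnnonoonnnnnnooo                
144               nnnnnnnnnnnnnnnnnnn
[... 929 characters left out ...]
oooooooo                 
240                 nnoooooooooooooooooooooo                 
246                 nononooooooooooooooooono                 
252                  nnoooooooooooooooooooo                  
258                   nooooooooooooooooooon                  
264           kkk     koooooooooooooooooook     kkk          
270          kkkk    kkk  noooooooooon   kkk    kkkk         
276         kkkk     kkk                 kkk     kkkk        
282        kkkk     kkkk                 kkkk     kkkk       
288      kkkkkkkkk  kkkk                 kkkk  kkkkkkkkk     
[  5.9 150.5 -16.3] turn 0.037 rows>=3
[ -9.2 279.7 -24.4] turn 0.037 rows>=5
[-48.  374.  -31.3] turn 0.037 rows>=7
```

```bash
python3 - <<'E'
from h import *
z=arm.get_obs()['position'][2]
for p in ((270,100),(270,112),(285,270)): print(tool(pt('w19',p,z+.008)))
plan(((.52,-.06,.225),.01),((.566,.126,.225),.01))
E
```

```text
[76.2 -5.2 -5.1]
[71.5 -5.3 -5.2]
[ 0.8  1.  -8. ]
[-15.8 189.8 -15.3] turn 0.030 rows>=4
[-69.1 373.4 -27.9] turn 0.030 rows>=7
```

Emit:
move_arm:
  deltas:
    - [[-5,60,-5],0.03,15]
    - [[-10,120,-10],0.03,15]
    - [[-16,190,-15],0.03,15]
    - [[-36,250,-20],0.03,15]
    - [[-56,310,-24],0.03,15]
    - [[-80,373,-28],0.03,15]
    - [[-80,373,-28],0.03,15]
    - [[-80,373,-28],0.03,15]
    - [[-80,373,-28],0.03,15]

```text
time_s: 55.6
position: [0.5776, 0.1245, 0.2254]
ee_rot: [-0.016, -0.004, 0.999, -0.031]
force: [-1.0, 0.1, -0.5]
width: 0.0241
grasp_force: 22.4
```

```bash
python3 - <<'E'
from h import *
o=arm.get_obs();print({k:np.round(o[k],3).tolist() for k in('position','ee_rot','joint_positions','width','grasp_force')});print(yaw())
plan(((.577,.126,.16),.003),((.577,.126,.127),.003),((.577,.126,.22),.003))
E
```

```text
{'position': [0.578, 0.124, 0.225], 'ee_rot': [-0.016, -0.004, 0.999, -0.031], 'joint_positions': [0.125, 0.465, 1.625, -0.064, 1.091, -1.423], 'width': 0.024, 'grasp_force': 22.401}
0.007477903472828922
[-1.5  5.5 65.2] turn 0.004 rows>=2
[-2.5  7.5 98.1] turn 0.004 rows>=2
[0.4 1.9 5.3] turn 0.004 rows>=1
```

Emit:
move_arm:
  deltas:
    - [[0,3,35],0,15]
    - [[-1,5,65],0,15]
    - [[-2,7,85],0,15]
    - [[-2,7,98],0,15]
    - [[-2,7,98],0,15]
    - [[-2,7,98],0,30]
    - [[-2,7,98],0,50]
    - [[-2,7,98],0,50]
    - [[-2,7,98],0,50]
    - [[-2,7,85],0,60]
    - [[-2,6,60],0,80]
    - [[0,3,0],0,100]
    - [[0,3,0],0,100]

```text
time_s: 57.22
position: [0.5795, 0.1292, 0.2308]
ee_rot: [-0.011, -0.005, 0.999, -0.03]
force: [0.7, -0.7, -0.8]
width: 0.0854
grasp_force: 0.0
```

```bash
python3 - <<'E'
from h import *
o=arm.get_obs();print({k:np.round(o[k],3).tolist() for k in('position','width','force')})
snap('wrist','w20')
h=cv2.cvtColor(cv2.imread('pics/w20.png'),cv2.COLOR_BGR2HSV)
for v in range(90,300,8): print(v,''.join('#' if V<50 else('B' if 95<H<130 and S>120 else('R' if (H<15 or H>165) and S>90 else '.')) for H,S,V in h[v,150:420:4]))
E
```

```text
{'position': [0.58, 0.129, 0.231], 'width': 0.085, 'force': [0.698, -0.655, -0.801]}
90 ....RR....................B..................B......................
98 RRRRRRRRR.................BBBBBBBBBBBBBBBBBBBB......................
106 RRRRRRRRRR................BBBBBBBBBBBBBBBBBBBB......................
114 RRRRRRRRRRR...............BBBBBBBBBBBBBBBBBBBB......................
122 RRRRRRRRRRR...............BBBBBBBBBBBBBBBBBBBB......................
130 RRRRRRRRRRR...............BBBBBBBBBBBBBBBBBBBB......................
138 RR..RRRRRRR...............BBBBBBBBBBBBBBBBBBBB......................
146 .RRRRRRRRRR...............BBBBB.RRRRRRRRRRRBBB......................
154 ..RRRRRRRRR...............BBBBBBR.........BBBB......................
162 ..RRRRRRRRR...............BBBBBB..........BBBB......................
170 .RRRRRRRRRR...............BBBBBBB......R.BBBB.......................
178 RRRR.RRRRRR...............BBBBBBBB...R.BBBBBB.......................
186 RRRRRRRRRRR...............BBBBBBBBRRRR.BBBBBB.......................
194 RRRRRRRRRRR...............BBBBBB.RRRRRRBBBBBB...................
[... 253 characters left out ...]
.BBBBBBBBBBBBBBBBBBB.......................
234 RRRRRR....................BBBBBBBBBBBBBBBBBBB.......................
242 RRRRRR.....................BBBBBBBBBBBBBBBBB........................
250 RRRRRR....................BBBBBBBBBBBBBBBBBB........................
258 ....................................................................
266 ....................................................................
274 ....................................................................
282 .......#..................................................###.#.....
290 ....#.#.#..................BBB.............................#...##...
298 .######....................BBBBBBBBBBBBBBBB................##.#####.
```

The stamp lies inside the blue bin. I'll back away and do one last check by image code.

Emit:
move_arm:
  deltas:
    - [[30,-50,-10],0,100]
    - [[50,-100,-15],0,100]
    - [[70,-160,-20],0,100]
    - [[80,-220,-20],0,100]
    - [[80,-280,-20],0,100]
    - [[80,-340,-20],0,100]
    - [[80,-340,-20],0,100]
    - [[80,-340,-20],0,100]

```text
time_s: 58.28
position: [0.5016, -0.2096, 0.268]
ee_rot: [-0.016, -0.004, 0.999, -0.03]
force: [-0.9, 0.3, -0.2]
width: 0.0854
grasp_force: 0.0
```

```bash
python3 - <<'E'
from h import *
i=snap('top','tE');t=cv2.imread('pics/t0.png')
for n,(u,v,w) in dict(pot=(408,179,18),tape=(231,256,24)).items():
    m=cv2.matchTemplate(i[v-w-15:v+w+16,u-w-15:u+w+16],t[v-w:v+w+1,u-w:u+w+1],cv2.TM_CCOEFF_NORMED);_,s,_,l=cv2.minMaxLoc(m);print(n,round(s,2),l[0]-15,l[1]-15)
h=cv2.cvtColor(i,cv2.COLOR_BGR2HSV)
for v in range(165,235,3): print(v,''.join('#' if V<50 else('B' if 95<H<130 and S>120 else('R' if (H<8 or H>172) and S>120 else('o' if H<25 and S>75 else('W' if V>190 else '.')))) for H,S,V in h[v,120:285:2]))
for y in (.256,.126,-.0035): print(proj('tE',[[.625,y,.12],[.49,y,.095]]).round(0).tolist())
E
```

```text
pot 0.99 0 0
tape 0.72 0 0
165 ..........................................................RRRRRRRRRR...............
168 ............WWWW.................BBBBBBBBB................RRRRRRRRRR...............
171 ......WWWWWWWWWW................BBBBBBBBBB................RRRRRRRRRR...............
174 ......WWWWWWWWWW.................BBBBBBBBB.................oo.....oo...............
177 ...................................................................................
180 ...................................................................................
183 ...........................................................oooooooooRR.............
186 ..................................BBBBBBBBBBB..............RRRRRRRRRRR.............
189 .........WWWWWWWWWWWW.............BBBBBBBBBBB.............oRRRRRRRRRRRo............
192 .........WWWWWWWWWWWW.............BBBBBBB.................RRRRRRRRRRRRR............
195 ..................................B....ooo...B............RRRRRRRRRRRRR............
198 .............ooooo................B...ooooo...............oRRRRRRRRRRRR............
201 .........W.oo
[... 437 characters left out ...]
......WWW.......................o................RoooooooooRRo...........
219 .....................W..............oooooooo..............oRRooooo.oRRR............
222 ..........W.oooooo...W....................................oRRRRRRRRRRRRo...........
225 ...........oooooooo..W....................................oRRRRRRRRRRRRo...........
228 ...........oooooooo..W.....................................RRRRRRRRRRRRo...........
231 ...........ooooo........................BB.................RRRRRRRRRRRRo...........
234 .............oo.o........................B.................RRRRoooo.ooo............
[[149.0, 185.0], [152.0, 236.0]]
[[198.0, 184.0], [200.0, 235.0]]
[[247.0, 182.0], [249.0, 234.0]]
```

```bash
python3 -c "
from plant import arm
print(arm.close_job())"
```

```text
the job is handed in; nothing more can be done
None
```

I handed the job in at about 58 s: all three bins hang under their own tags, both white spools are in the white bin, the red spool is in the red bin, and the stamp (knocked over during the run) is lying in the blue bin. In the last top view the glue pot and tape had not moved.

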